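# Unload the bracket mould and wipe down the trimming plate

## Task

First lift every cast bracket out of the open mould and stand each on its foot in a pocket of its own in the cardboard stock tray. Then take the scraper block and with it wipe all the loose sprue discs off the raised steel plate into the chip trough along its open edge, never touching the discs with the fingers. Finally stand the scraper back on the middle of its rubber pad, lengthways on it, and leave the other things on the bench alone.

Things in the scene. Friction and masses are not known exactly. Their poses are not given: they have to be found in the camera images.
- bracket0: cast aluminium eye bracket: flat foot 70 (x) x 50 (y) x 12 mm; upright lug in its middle 44 mm long (x), 12 mm thick (y), rounded top, dark eye; overall height 54 mm, about 0.17 kg. Origin: centre of the underside; z up, x along the lug. Starts with its foot in a mould cavity. May be absent (3 or 4 are there).
- bracket1: cast aluminium eye bracket: flat foot 70 (x) x 50 (y) x 12 mm; upright lug in its middle 44 mm long (x), 12 mm thick (y), rounded top, dark eye; overall height 54 mm, about 0.17 kg. Origin: centre of the underside; z up, x along the lug. Starts with its foot in a mould cavity. May be absent (3 or 4 are there).
- bracket2: cast aluminium eye bracket: flat foot 70 (x) x 50 (y) x 12 mm; upright lug in its middle 44 mm long (x), 12 mm thick (y), rounded top, dark eye; overall height 54 mm, about 0.17 kg. Origin: centre of the underside; z up, x along the lug. Starts with its foot in a mould cavity. May be absent (3 or 4 are there).
- bracket3: cast aluminium eye bracket: flat foot 70 (x) x 50 (y) x 12 mm; upright lug in its middle 44 mm long (x), 12 mm thick (y), rounded top, dark eye; overall height 54 mm, about 0.17 kg. Origin: centre of the underside; z up, x along the lug. Starts with its foot in a mould cavity. May be absent (3 or 4 are there).
- mould: open steel mould fixed to the bench, 196 (x) x 164 (y) x 30 mm high. Four cavities 73 (x) x 53 (y) mm, 10 mm deep (floor 20 mm above the bench), two by two, centres at x = -46, +46 and y = -37, +37 mm. Two thin brass pins stand 16 mm above its top at two diagonal corners. Origin: centre of its underside.
- tray: low open cardboard tray fixed to the bench, 196 (x) x 144 (y) mm outside, floor 4 mm thick, walls and dividers 4 mm thick, 24 mm high overall. Four pockets two by two, centres at x = -48, +48 and y = -35, +35 mm, each 92 (x) x 66 (y) mm inside: a bracket goes in with its x along the tray's x, either way round. Origin: centre of its underside.
- plate: raised steel plate fixed to the bench, 180 (x) x 170 (y) mm, top at 40 mm; lips 8 mm wide and high on its +x, -x and +y edges. Its -y edge (y = -85 mm) is open and level; a sheet-metal chip trough adjoins it, y = -85 to -185 mm, as wide as the plate, floor at 5 mm, side walls 36, far wall 45 mm high. Origin: on the bench under the middle of the plate (trough not counted).
- disc0: loose aluminium sprue disc, 28 mm across, 10 mm thick, about 18 g, lying flat on the raised plate. Origin: centre of its underside. May be absent (4 to 6 are there).
- disc1: loose aluminium sprue disc, 28 mm across, 10 mm thick, about 18 g, lying flat on the raised plate. Origin: centre of its underside. May be absent (4 to 6 are there).
- disc2: loose aluminium sprue disc, 28 mm across, 10 mm thick, about 18 g, lying flat on the raised plate. Origin: centre of its underside. May be absent (4 to 6 are there).
- disc3: loose aluminium sprue disc, 28 mm across, 10 mm thick, about 18 g, lying flat on the raised plate. Origin: centre of its underside. May be absent (4 to 6 are there).
- disc4: loose aluminium sprue disc, 28 mm across, 10 mm thick, about 18 g, lying flat on the raised plate. Origin: centre of its underside. May be absent (4 to 6 are there).
- disc5: loose aluminium sprue disc, 28 mm across, 10 mm thick, about 18 g, lying flat on the raised plate. Origin: centre of its underside. May be absent (4 to 6 are there).
- scraper: wooden scraper block: foot 100 (x) x 40 (y) x 24 mm high with a dark steel edge, and on top a grip rib 76 (x) x 20 (y) mm rising to 64 mm, about 0.2 kg. Origin: centre of its underside; its two wiping faces are the long sides (facing +y and -y). Starts on its pad.
- pad: black rubber pad fixed to the bench, 130 (x) x 70 (y) x 3 mm: the scraper's place. Origin: centre of its underside.
- filter: bystander: upright white and blue oil filter can, 72 mm across, 89 mm high. Origin: centre of its underside.
- carton: bystander: closed cardboard carton 100 x 80 x 70 mm. Origin: centre of its underside.
- bearing: bystander: steel bearing ring lying flat, 90 mm across, 20 mm high. Origin: centre of its underside.
Mind the look-alikes: they are no part of the job. What is shaped like the bracket1 but green or purple is not meant.

How it is judged:
On the way, in this order (a step that is already met when the one before it is completed fails the run):
1. every bracket stands on its foot in a pocket of the stock tray (x of bracket0 in the frame of tray between -0.065 and 0.065 m and y of bracket0 in the frame of tray between -0.05 and 0.05 m and z of bracket0 in the frame of tray between 0 and 0.009 m and angle between each of bracket0, bracket1, bracket2, bracket3's own z axis and vertical below 0.12 rad and x of bracket1 in the frame of tray between -0.065 and 0.065 m and y of bracket1 in the frame of tray between -0.05 and 0.05 m and z of bracket1 in the frame of tray between 0 and 0.009 m and x of bracket2 in the frame of tray between -0.065 and 0.065 m and y of bracket2 in the frame of tray between -0.05 and 0.05 m and z of bracket2 in the frame of tray between 0 and 0.009 m and x of bracket3 in the frame of tray between -0.065 and 0.065 m and y of bracket3 in the frame of tray between -0.05 and 0.05 m and z of bracket3 in the frame of tray between 0 and 0.009 m), for 0.2 s.
2. the scraper is brought down onto the raised plate (x of scraper in the frame of plate between -0.09 and 0.09 m and y of scraper in the frame of plate between -0.12 and 0.09 m and z of scraper in the frame of plate below 0.052 m), for 0.1 s.
3. every disc lies in the chip trough (x of disc0 in the frame of plate between -0.09 and 0.09 m and y of disc0 in the frame of plate between -0.185 and -0.085 m and z of disc0 in the frame of plate between 0 and 0.035 m and x of disc1 in the frame of plate between -0.09 and 0.09 m and y of disc1 in the frame of plate between -0.185 and -0.085 m and z of disc1 in the frame of plate between 0 and 0.035 m and x of disc2 in the frame of plate between -0.09 and 0.09 m and y of disc2 in the frame of plate between -0.185 and -0.085 m and z of disc2 in the frame of plate between 0 and 0.035 m and x of disc3 in the frame of plate between -0.09 and 0.09 m and y of disc3 in the frame of plate between -0.185 and -0.085 m and z of disc3 in the frame of plate between 0 and 0.035 m and x of disc4 in the frame of plate between -0.09 and 0.09 m and y of disc4 in the frame of plate between -0.185 and -0.085 m and z of disc4 in the frame of plate between 0 and 0.035 m and x of disc5 in the frame of plate between -0.09 and 0.09 m and y of disc5 in the frame of plate between -0.185 and -0.085 m and z of disc5 in the frame of plate between 0 and 0.035 m), for 0.2 s.
At the end, for the whole second after the job is handed in: Every bracket stands in a tray pocket (foot within 5 mm of the floor, tilt under 7 degrees); every disc lies in the trough, below the plate top; the scraper stands on the pad, within 25 mm of its centre and 17 degrees of lengthways; all at rest (all of step 1 and all of step 3 and horizontal distance between scraper and pad below 0.025 m and z of scraper in the frame of pad below 0.008 m and angle between scraper's own z axis and vertical below 0.1 rad and angle between the x axis of scraper and the x axis of pad, either way round below 0.3 rad and linear speed of each of bracket0, bracket1, bracket2, bracket3, disc0, disc1, disc2, disc3, disc4, disc5, scraper below 0.02 m/s); the robot touches nothing.
It fails at once if the fingers touch a sprue disc (contact force between the fingers and disc0 above 0.5 N or contact force between the fingers and disc1 above 0.5 N or contact force between the fingers and disc2 above 0.5 N or contact force between the fingers and disc3 above 0.5 N or contact force between the fingers and disc4 above 0.5 N or contact force between the fingers and disc5 above 0.5 N).
It fails at once if a bystander (filter can, carton, bearing ring) is moved more than 20 mm (distance of any of filter, carton, bearing from where it was at the start of the episode above 0.02 m).
Of bracket0, bracket1, bracket2, bracket3 only 3 to 4 are there at a start; the rules pass over those that are not, and their reading is None.
Of disc0, disc1, disc2, disc3, disc4, disc5 only 4 to 6 are there at a start; the rules pass over those that are not, and their reading is None.
At some moment in a run one of scraper may be knocked a few centimetres aside while the robot is not near it.
Once in a run the grip may slacken for a moment while it holds something.
It also fails if it takes over 192 s, if anything falls off the work surface, if the arm or the gripper's body presses on something with over 40 N, if the wrist force passes 120 N, or if a joint passes its speed limit or range.

## Robot

A 6-joint arm with a two-finger parallel gripper is mounted at the origin on the work surface. World frame = base frame: x ahead of the robot, y to its left, z up, the work surface at z = 0. Lengths are in m, angles in rad, forces in N, time in s.
With the tool pointing down it reaches from about 0.4 to 0.825 m from the base axis. Payload 7 kg.
Tool frame: the origin (TCP) lies midway between the tips of the shut fingers; the grasp point (between the pads) lies r.tcp_to_grasp behind it (r.tcp_to_grasp is the distance from the TCP to the grasp point, in m); x points along the fingers, z is the direction in which the jaws open and shut, and the axes are right-handed (so a half turn about x gives the same grasp; the last joint's range is limited). The gripper opens to 88 mm and grips with 3 to 60 N. Pads are 19 mm wide; open, the fingers measure 130 mm over their backs; the gripper's body (78 mm by 193 mm) begins 47 mm behind the grasp point.
Start: joints at [-0.939, 0.359, 0.012, 0, -1.224, -0.288], TCP at [0.227, -0.635, 0.227] pointing down, gripper open.
Joint ranges: [-3.07, 3.07], [-1.43, 2.12], [-1.02, 1.25], [-3.03, 1.67], [-3.05, -0], [-3.03, 3.03]. Speed limits (rad/s): [2.39, 2.39, 3.01, 3.14, 3.14, 3.14].

## Interface

Orientations are given as a unit quaternion [w, x, y, z].
In Python, from workcell import r, vision, order, spotter gives the robot as it stands.
- The arm moves only by the tool carry_out, never from a script. Its argument "moves" is a list of rows, each a list of 6 numbers: the shift along the tool's x, y, z in cm, then the turn, a rotation vector about the tool's x, y, z in degrees. In form: [[x, y, z, wx, wy, wz], ...]. A call has exactly 5 rows; each row shifts and turns the commanded pose from where the row before left it, along the tool's axes as they then stand; what a row does not reach is not made up. A row lasts 1/12 s, in which the tool goes at most 41.7 mm and 7.16 degrees, less where a joint would pass 70% of its speed; a pose out of reach is approached as far as the arm can. A call is refused whole if a number of a shift passes 4.17 or a number of a turn 7.16, either way. A call with a gripper value outside its range is refused whole. "claw" is the gripper command: -1 is fully open, 1 is shut, values between are in proportion, set as the call begins (left out, the last holds). The fingers move at their own pace and stop on an object; "squeeze" is the grip in N (left out, the last holds). Time passes only in rows, so rows that do not move let the fingers close, or fill a call up. It gives the time, the measured TCP pose, the force and the opening at its end, in the units of the state.
- r.read_state(): the state, without advancing time (a new reading comes with each control period).
- vision.get_image(name): name is "scene" or "top"; returns a dict with "frame" (384x512x3 uint8, red, green, blue), "fx", "fy", "cx", "cy" (pixels), "k1" (the pictures are not rectified: a ray, as slopes to the right and down, at radius r is drawn at 1 + k1 r^2 times it, then the intrinsics apply), "cam_to_world" (4x4, takes a point from camera to world coordinates). Camera axes: x right, y down, z forward; pixel columns grow to the right and rows downward; lengths in m; the calibration is good to about 2 mm. A picture is of the moment at which its call begins. There is no depth.
- order.hand_in(): hands the job in, once; it reports no verdict.
Trained networks look in a picture, given as the dict that the camera call returned (one of the last four; its "shot" number tells which), for a name from the list of things; names that differ only in an ending like _2 or _b are one class to them, and where a whole thing is asked for, a point or a joint stands for the part that bears it (a point fixed in the world has none). Each returns a list of dicts, best first, with "conf" (0 to 1); they miss things now and then, are a little off and sometimes report something else, mostly with a low value. They report only what shows in the picture. A call takes as long as a camera call. They do not tell look-alikes from the thing itself.
- spotter.outline_of(picture, thing): "pixels" (384x512 bool, what is visible of it) and "uv" ([column, row] in pixels, amid what is visible of it).
The state is a dict: "t": time; "joint_positions": joint angles; "joint_vel": joint speeds; "joint_efforts": joint torques, N m; "position": TCP position; "tcp_rot": TCP orientation; "ft_force": force on the tool from outside, world axes, zero at the start; "ft_torque": the same for the moment, N m; "finger_gap": finger opening in m.
Only numpy, scipy, OpenCV 4.12 (cv2) and the standard library are available. Lean on these libraries where they do the work, as an engineer would, in place of code of your own. Each camera call takes 0.05 s, during which the arm holds its last target.

## Working session

There is one attempt and no reset: what is moved stays moved. The work goes in short steps, Python scripts to look and compute and a tool call to move; the robot and the scene stay as the last step left them, time stands still between calls to the robot, and variables do not carry over. Pictures are saved under pics/ and viewed, and the job is handed in when it is done.

Besides the shell and the picture viewer there is one more tool, called in YAML: its name, and indented under it one key for each argument. carry_out: Moves the arm, as the interface text tells. Its arguments: {"type":"object","properties":{"moves":{"type":"array","items":{"type":"array","items":{"type":"number"}}},"claw":{"type":"number"},"squeeze":{"type":"number"}},"required":["moves"]}

```bash
ls; mkdir -p pics
cat > h.py <<'E'
import numpy as np,cv2
from workcell import r,vision,order,spotter
E
python3 - <<'E'
from h import *
s=r.read_state()
for k,v in s.items(): print(k,np.round(v,4))
print(r.tcp_to_grasp)
for n in("scene","top"):
    p=vision.get_image(n); cv2.imwrite(f"pics/a_{n}.png",cv2.cvtColor(p["frame"],cv2.COLOR_RGB2BGR))
    print({k:v for k,v in p.items() if k!="frame"})
E
```

```text
pics
t 0.0
joint_positions [-9.3890e-01  3.5940e-01  1.1000e-02 -3.0000e-04 -1.2241e+00 -2.8810e-01]
joint_vel [-0.0001  0.001  -0.002  -0.0004 -0.0012  0.0023]
joint_efforts [ 1.60000e-03 -5.82720e+01  2.93049e+01  6.99720e+00  6.70000e-03
 -2.00000e-04]
position [ 0.2273 -0.635   0.2256]
tcp_rot [ 0.4074 -0.5776  0.4069  0.5786]
ft_force [-0.4318 -0.0262 -0.0574]
ft_torque [-0.036  -0.0061  0.0074]
finger_gap 0.0874
0.0188
{'fx': 449.30657023515596, 'fy': 449.30657023515596, 'cx': 256.93933917977, 'cy': 185.48803714165646, 'k1': -0.08419779357034521, 'cam_to_world': array([[-0.84864193,  0.43230317, -0.30482921,  0.89430231],
       [ 0.52896658,  0.69477076, -0.48732735,  0.66786023],
       [ 0.00111326, -0.57481089, -0.81828553,  1.1127156 ],
       [ 0.        ,  0.        ,  0.        ,  1.        ]]), 'shot': 1}
{'fx': 484.9342130549819, 'fy': 484.9342130549819, 'cx': 257.9864870539524, 'cy': 189.73011129588485, 'k1': -0.19235410359278562, 'cam_to_world': array([[ 0.02287984, -0.99712617,  0.07222124,  0.38728771],
       [-0.99973006, -0.02311175, -0.0023769 ,  0.07938157],
       [ 0.00403923, -0.07214736, -0.9973858 ,  1.80129997],
       [ 0.        ,  0.        ,  0.        ,  1.        ]]), 'shot': 2}
```

View pics/a_scene.png

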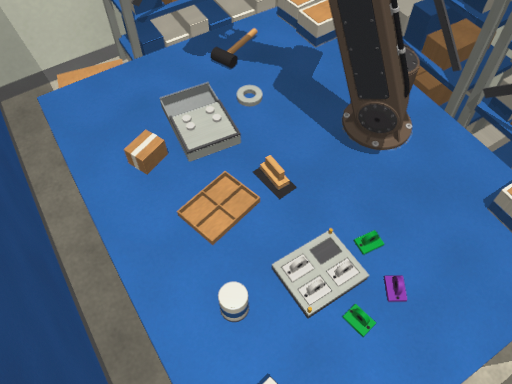

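View pics/a_top.png

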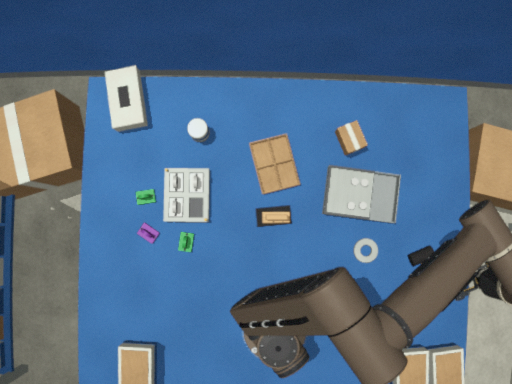

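```bash
cat >> h.py <<'E'
from scipy.optimize import minimize
def grab(n): return vision.get_image(n)
def proj(p,X):
    X=np.atleast_2d(X); T=np.linalg.inv(p["cam_to_world"]); c=X@T[:3,:3].T+T[:3,3]
    s=c[:,:2]/c[:,2:]; r2=(s**2).sum(1,keepdims=True); s=s*(1+p["k1"]*r2)
    return s*[p["fx"],p["fy"]]+[p["cx"],p["cy"]]
def back(p,uv,z):
    q=(np.atleast_2d(uv).astype(float)-[p["cx"],p["cy"]])/[p["fx"],p["fy"]]; s=q.copy()
    for _ in range(20): s=q/(1+p["k1"]*(s**2).sum(1,keepdims=True))
    M=p["cam_to_world"]; d=np.c_[s,np.ones(len(s))]@M[:3,:3].T; o=M[:3,3]
    return o+d*((z-o[2])/d[:,2:])
def save(p,name,box,sc,draw=()):
    f=cv2.cvtColor(p["frame"],cv2.COLOR_RGB2BGR); x0,y0,x1,y1=box
    g=cv2.resize(f[y0:y1,x0:x1],None,fx=sc,fy=sc,interpolation=cv2.INTER_CUBIC)
    for P in draw:
        P=((P-[x0,y0]+.5)*sc).astype(int).reshape(-1,1,2); cv2.polylines(g,[P],True,(0,0,255),1)
    cv2.imwrite("pics/"+name,g)
E
python3 - <<'E'
from h import *
P={n:grab(n) for n in("scene","top")}
for th in["mould","tray","plate","pad","scraper","bracket1","disc0","filter","carton","bearing"]:
    for n,p in P.items():
        for o in spotter.outline_of(p,th):
            ys,xs=np.nonzero(o["pixels"])
            print(th,n,round(o["conf"],2),np.round(o["uv"],1),len(xs),xs.min(),xs.max(),ys.min(),ys.max(),np.round(back(p,o["uv"],.02)[0],3))
save(P["top"],"b1.png",(130,120,420,250),2.7)
save(P["scene"],"b2.png",(120,70,420,330),2.3)
E
```

```text
mould scene 0.88 [321.8 268.6] 3253 272 367 229 316 [0.484 0.335 0.02 ]
mould scene 0.56 [270.1 184.3] 363 252 293 168 198 [0.452 0.034 0.02 ]
mould top 0.79 [189.8 198.8] 1776 162 210 168 222 [0.477 0.326 0.02 ]
tray scene 0.58 [218.3 207.8] 3156 178 259 172 244 [0.623 0.025 0.02 ]
tray scene 0.57 [342.5 272.8] 498 327 358 259 286 [0.445 0.374 0.02 ]
tray top 0.61 [273.4 162.9] 2029 250 298 134 193 [0.617 0.02  0.02 ]
plate scene 0.91 [200.8 123.8] 3609 160 239 84 160 [ 0.513 -0.292  0.02 ]
plate top 0.79 [362.7 196. ] 3692 321 400 165 223 [ 0.502 -0.314  0.02 ]
pad scene 0.9 [270.1 186.4] 341 253 294 168 197 [0.456 0.041 0.02 ]
pad scene 0.36 [231.3 302.6] 977 219 248 282 321 [0.733 0.29  0.02 ]
pad top 0.92 [269.4 208.8] 225 255 288 206 225 [0.447 0.032 0.02 ]
scraper scene 0.81 [275.6 173.8] 561 260 288 155 190 [0.416 0.01  0.02 ]
scraper top 0.81 [272.7 213.6] 266 262 288 212 222 [0.43  0.019 0.02 ]
scraper top 0.53 [172.9 205.8] 265 169 183 198 216 [0.449 0.388 0.02 ]
bracket1 scene 0.9 [344.3 272.8] 495 327 358 260 285 [0.441 0.377 0.02 ]
bracket1 scene 0.75 [297.3 269.8] 486 
[... 1008 characters left out ...]
8.2] 45 187 193 122 129 [ 0.547 -0.29   0.02 ]
disc0 top 0.61 [349.9 205.1] 37 348 354 202 208 [ 0.467 -0.267  0.02 ]
disc0 top 0.51 [361.8 203.8] 43 359 365 202 208 [ 0.473 -0.311  0.02 ]
filter scene 0.79 [228.7 298.4] 965 218 247 282 321 [0.733 0.276 0.02 ]
filter top 0.64 [197.4 128.6] 401 187 209 119 141 [0.74  0.307 0.02 ]
carton scene 0.85 [144.8 150. ] 1202 126 167 130 173 [ 0.716 -0.287  0.02 ]
carton scene 0.74 [190.9 128.5] 58 186 194 122 129 [ 0.55  -0.291  0.02 ]
carton top 0.8 [349.4 137.5] 730 335 366 121 154 [ 0.721 -0.263  0.02 ]
bearing scene 0.9 [253.1  99.3] 412 237 261 85 106 [ 0.306 -0.298  0.02 ]
bearing top 0.71 [364.9 254.5] 429 352 377 239 262 [ 0.285 -0.326  0.02 ]
```

View pics/b1.png

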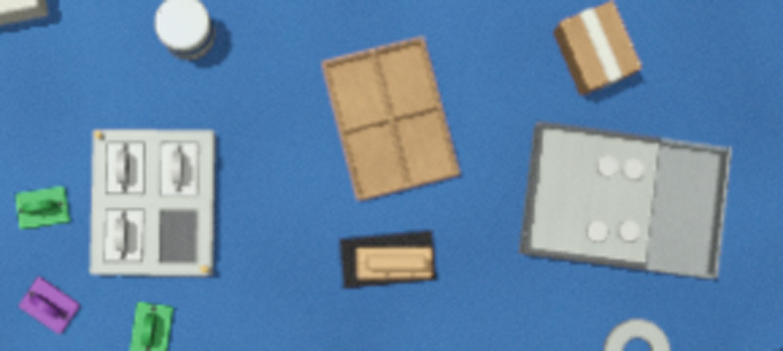

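View pics/b2.png

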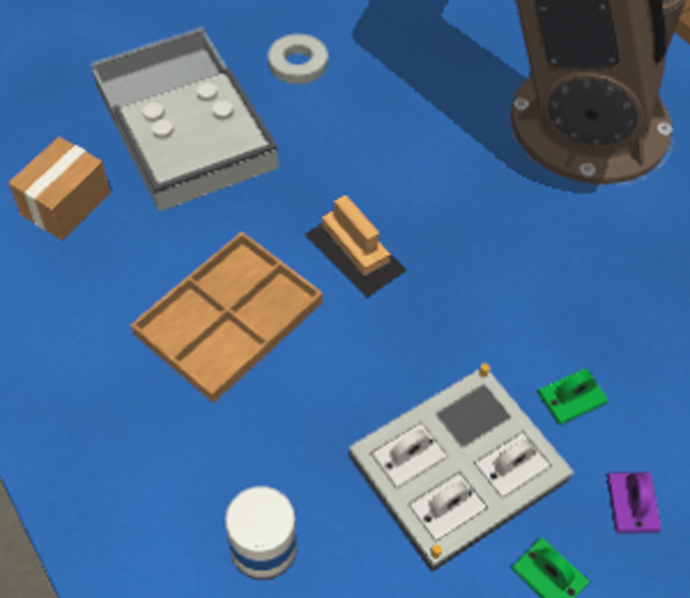

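```bash
cat >> h.py <<'E'
def box(x0,x1,y0,y1,z0,z1): return np.array([[x,y,z] for x in(x0,x1) for y in(y0,y1) for z in(z0,z1)],float)
M=dict(
 mould=[box(-.098,.098,-.082,.082,0,.03)],
 tray=[box(-.098,.098,-.072,.072,0,.024)],
 plate=[box(-.09,.09,-.085,.085,0,.04),box(-.09,.09,.077,.085,0,.048),box(.082,.09,-.085,.085,0,.048),box(-.09,-.082,-.085,.085,0,.048),box(-.09,.09,-.185,-.085,0,.036),box(-.09,.09,-.185,-.183,0,.045)],
 pad=[box(-.065,.065,-.035,.035,0,.003)],
 scraper=[box(-.05,.05,-.02,.02,0,.024),box(-.038,.038,-.01,.01,.024,.064)],
 bracket=[box(-.035,.035,-.025,.025,0,.012),np.r_[box(-.022,.022,-.006,.006,0,.032),np.array([[.022*np.cos(a),y,.032+.022*np.sin(a)] for a in np.linspace(0,np.pi,9) for y in(-.006,.006)])]],
 disc=[np.array([[.014*np.cos(a),.014*np.sin(a),z] for a in np.linspace(0,6.283,17) for z in(0,.01)])])
def place(B,q):
    c,s=np.cos(q[2]),np.sin(q[2]); return B@np.array([[c,s,0],[-s,c,0],[0,0,1]])+[q[0],q[1],q[3]]
S=6
def render(p,parts,q,bb):
    x0,y0,x1,y1=bb; m=np.zeros(((y1-y0)*S,(x1-x0)*S),np.uint8)
    for B in parts:
        u=(proj(p,place(B,q))-[x0,y0]+.5)*S-.5
        cv2.fillConvexPoly(m,cv2.convexHull(np.round(u*16).astype(np.int32)),1,shift=4)
    return cv2.resize(m.astype(np.float32),(x1-x0,y1-y0),interpolation=cv2.INTER_AREA)
def fill(m):
    c,_=cv2.findContours(m.astype(np.uint8),cv2.RETR_EXTERNAL,cv2.CHAIN_APPROX_NONE)
    o=np.zeros(m.shape,np.uint8); cv2.drawContours(o,c,-1,1,-1); return o
def fit(parts,views,q0,z=None,yaw=None):
    """views: list of (p,mask); q0=[x,y,yaw,z]"""
    V=[]
    for p,m in views:
        ys,xs=np.nonzero(m); bb=(max(xs.min()-8,0),max(ys.min()-8,0),min(xs.max()+9,512),min(ys.max()+9,384))
        V.append((p,m[bb[1]:bb[3],bb[0]:bb[2]].astype(np.float32),bb))
    def full(v):
        v=list(v); q=[v[0]*.01,v[1]*.01]; v=v[2:]
        q.append(yaw if yaw is not None else v.pop(0)*.1); q.append(z if z is not None else v.pop(0)*.01); return q
    def cost(v):
        q=full(v); c=0
        for p,m,bb in V:
            R=render(p,parts,q,bb); c+=np.abs(R-m).sum()/np.maximum(R,m).sum()
        return c
    v0=[q0[0]*100,q0[1]*100]+([] if yaw is not None else [q0[2]*10])+([] if z is not None else [q0[3]*100])
    n=len(v0)
    res=minimize(cost,v0,method="Nelder-Mead",options=dict(initial_simplex=np.vstack([v0]+[np.array(v0)+np.eye(n)[i]*.8 for i in range(n)]),xatol=.005,fatol=1e-4,maxiter=400))
    return np.array(full(res.x)),res.fun/len(V)
def best(p,th,near=None,zn=.02):
    L=spotter.outline_of(p,th)
    if near is not None: L=[o for o in L if np.linalg.norm(back(p,o["uv"],zn)[0][:2]-near)<.045]
    return L[0]["pixels"] if L else None
E
cat > f1.py <<'E'
from h import *
P={n:grab(n) for n in("scene","top")}
out={}
def go(th,part,q0,near=None,zn=.02,**k):
    ms=[(n,p,best(p,th,near,zn)) for n,p in P.items()]
    if th in("mould","tray","plate","pad","scraper"): ms=[(n,p,fill(m) if m is not None else m) for n,p,m in ms]
    ms=[a for a in ms if a[2] is not None]
    for name,sel in (("both",ms),)+tuple((a[0],[a]) for a in ms):
        if name!="both":
            kk=dict(k); kk["z"]=kk.get("z") if kk.get("z") is not None else b[0][3]
        else: kk=k
        f=fit(M[part],[a[1:] for a in sel],q0,**kk)
        if name=="both": b=f
        print(th,name,np.round(f[0],4),round(float(f[1]),3))
    return b[0]
q={}
q["mould"]=go("mould","mould",[.48,.33,0,0])
q["tray"]=go("tray","tray",[.62,.025,.25,0])
q["plate"]=go("plate","plate",[.515,-.27,-.07,0])
q["scraper"]=go("scraper","scraper",[.42,.01,1.57,.003])
m=q["mould"]
for i,n in enumerate([(.54,.305),(.54,.371),(.445,.38)]):
    q[f"b{i}"]=go("bracket1","bracket",[*n,m[2],.02],near=n,zn=.03)
for k in ("mould","tray","plate"): print(k,np.round(q[k],4))
np.save("q.npy",q,allow_pickle=True)
def outl(p,part,v): return [cv2.convexHull(proj(p,place(B,v)).astype(np.float32)).reshape(-1,2) for B in M[part]]
for n,bx,sc in(("top",(130,120,420,250),2.7),("scene",(120,70,420,330),2.3)):
    save(P[n],f"c_{n}.png",bx,sc,[o for k,v in q.items() for o in outl(P[n],"bracket" if k[0]=="b" else k,v)])
E
python3 f1.py
```

```text
mould both [0.4925 0.3393 0.0198 0.0052] 0.041
mould scene [0.4936 0.3377 0.0201 0.0052] 0.046
mould top [0.4914 0.3405 0.0237 0.0052] 0.026
tray both [0.6188 0.0201 0.28   0.0078] 0.513
tray scene [0.6186 0.0198 0.2782 0.0078] 0.026
tray top [0.62   0.025  0.25   0.0078] 1.0
plate both [ 0.5155 -0.2571 -0.1105  0.0021] 0.026
plate scene [ 0.515  -0.2576 -0.1081  0.0021] 0.033
plate top [ 0.5156 -0.257  -0.111   0.0021] 0.018
scraper both [0.421  0.0058 1.6199 0.0056] 0.117
scraper scene [0.4213 0.005  1.611  0.0056] 0.059
scraper top [0.4191 0.0085 1.7048 0.0056] 0.165
bracket1 both [0.5393 0.302  0.0321 0.0231] 0.135
bracket1 scene [0.5395 0.3012 0.0787 0.0231] 0.153
bracket1 top [0.5389 0.3023 0.0608 0.0231] 0.117
bracket1 both [ 0.5384  0.3752 -0.0047  0.0243] 0.109
bracket1 scene [0.5387 0.3753 0.0118 0.0243] 0.125
bracket1 top [0.5386 0.3758 0.0268 0.0243] 0.087
bracket1 both [0.4454 0.3763 0.0396 0.0232] 0.16
bracket1 scene [0.4445 0.3737 0.0372 0.0232] 0.227
bracket1 top [0.4451 0.3768 0.0268 0.0232] 0.089
mould [0.4925 0.3393 0.0198 0.0052]
tray [0.6188 0.0201 0.28   0.0078]
plate [ 0.5155 -0.2571 -0.1105  0.0021]
```

```bash
cat > f2.py <<'E'
exec(open("f1.py").read().split("q={}")[0])
q={}
q["mould"]=go("mould","mould",[.4925,.339,.02,0],near=(.48,.33),z=0)
q["tray"]=go("tray","tray",[.62,.02,.28,0],near=(.62,.02))
q["tray"]=go("tray","tray",[.62,.02,.28,0],near=(.62,.02),z=0)
q["plate"]=go("plate","plate",[.5155,-.257,-.11,0],z=0)
q["scraper"]=go("scraper","scraper",[.42,.006,1.62,.003],near=(.42,.012),z=.003)
for i,n in enumerate([(.54,.305),(.54,.371),(.445,.38)]):
    q[f"b{i}"]=go("bracket1","bracket",[*n,.022,.02],near=n,zn=.03,z=.02,yaw=.022)
for i in (0,1):
  for p in P.values():
    pass
for n,p in P.items():
    for o in spotter.outline_of(p,"disc0"):
        ys,xs=np.nonzero(o["pixels"]); print("disc",n,round(o["conf"],2),np.round(back(p,[xs.mean(),ys.mean()],.05)[0],3),len(xs))
np.save("q.npy",q,allow_pickle=True)
def outl(p,part,v): return [cv2.convexHull(proj(p,place(B,v)).astype(np.float32)).reshape(-1,2) for B in M[part]]
for n,bx,sc in(("top",(130,120,420,250),2.7),("scene",(120,70,420,330),2.3)):
    save(P[n],f"d_{n}.png",bx,sc,[o for k,v in q.items() for o in outl(P[n],"bracket" if k[0]=="b" else k,v)])
E
python3 f2.py
```

```text
mould both [0.4927 0.3387 0.0143 0.    ] 0.031
mould scene [0.4923 0.3373 0.0137 0.    ] 0.025
mould top [0.4928 0.3395 0.0083 0.    ] 0.029
tray both [0.6169 0.0184 0.2721 0.0047] 0.046
tray scene [0.618  0.0176 0.2908 0.0047] 0.036
tray top [0.6161 0.0193 0.2603 0.0047] 0.048
tray both [0.6167 0.017  0.273  0.    ] 0.047
tray scene [0.617  0.0153 0.2857 0.    ] 0.03
tray top [0.6165 0.0191 0.2636 0.    ] 0.044
plate both [ 0.5149 -0.2589 -0.1153  0.    ] 0.031
plate scene [ 0.5147 -0.2611 -0.1136  0.    ] 0.029
plate top [ 0.515  -0.2576 -0.116   0.    ] 0.028
scraper both [0.4189 0.0065 1.561  0.003 ] 0.115
scraper scene [0.4206 0.0041 1.6076 0.003 ] 0.054
scraper top [0.4174 0.0094 1.5934 0.003 ] 0.06
bracket1 both [0.5392 0.3021 0.022  0.02  ] 0.089
bracket1 scene [0.5401 0.3007 0.022  0.02  ] 0.145
bracket1 top [0.5392 0.3023 0.022  0.02  ] 0.025
bracket1 both [0.5366 0.3765 0.022  0.02  ] 0.105
bracket1 scene [0.5364 0.3747 0.022  0.02  ] 0.128
bracket1 top [0.5375 0.3768 0.022  0.02  ] 0.06
bracket1 both [0.4453 0.3769 0.022  0.02  ] 0.136
bracket1 scene [0.4439 0.3742 0.022  0.02  ] 0.213
bracket1 top [0.4447 0.3773 0.022  0.02  ] 0.052
disc scene 0.53 [ 0.556 -0.277  0.05 ] 48
disc scene 0.45 [ 0.466 -0.262  0.05 ] 60
disc scene 0.37 [ 0.553 -0.312  0.05 ] 42
disc top 0.61 [ 0.551 -0.312  0.05 ] 45
disc top 0.56 [ 0.468 -0.306  0.05 ] 39
```

View pics/d_top.png

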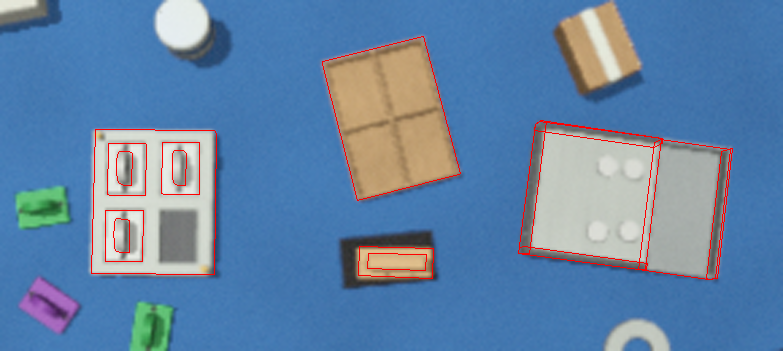

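View pics/d_scene.png

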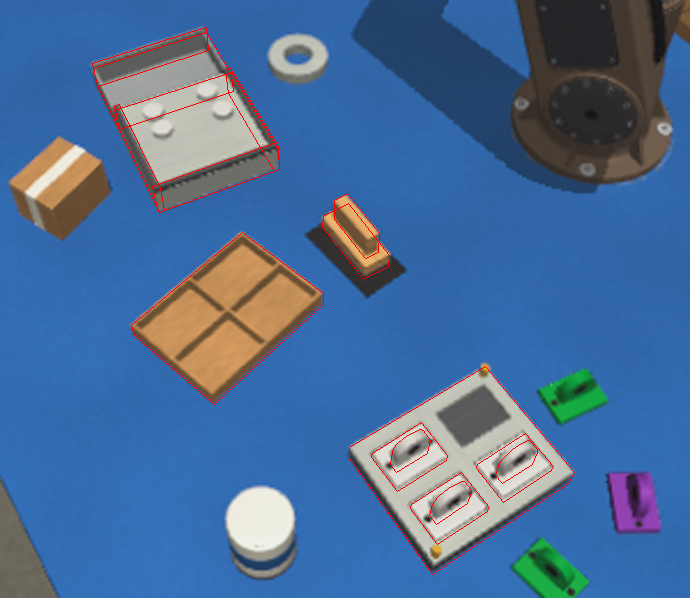

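```bash
cat >> h.py <<'E'
from scipy.spatial.transform import Rotation as Ro
def plan(x,y,z,yaw,n=None,show=True):
    """yaw = direction of jaw axis (tool z) in world, mod pi"""
    s=r.read_state(); R=Ro.from_quat(np.roll(s["tcp_rot"],-1)); p=np.array(s["position"])
    cz=R.as_matrix()[:,2]; cur=np.arctan2(cz[1],cz[0]); d=(yaw-cur+np.pi/2)%np.pi-np.pi/2
    opts=[d,d-np.pi if d>0 else d+np.pi]
    j6=s["joint_positions"][5]
    zt=lambda a:np.array([np.cos(a),np.sin(a),0])
    for a in opts:
        Z=zt(cur+a); X=np.array([0,0,-1.]); T=Ro.from_matrix(np.c_[X,np.cross(Z,X),Z])
        w=(R.inv()*T).as_rotvec(degrees=True)
        sh=R.inv().apply(np.array([x,y,z])-p)*100
        print("shift cm",np.round(sh,2),"turn deg",np.round(w,2),"rows",np.round(max(np.abs(sh).max()/4.17,np.abs(w).max()/7.16),1))
    print("pos",np.round(p,4),"jaw yaw",round(np.degrees(cur),1),"tilt",np.round(R.as_matrix()[:,0],3),"j",np.round(s["joint_positions"],2),"gap",round(s["finger_gap"],4),"F",np.round(s["ft_force"],1),"t",round(s["t"],2))
E
python3 -c "
from h import *
plan(.539,.3023,.14,np.pi/2+.012)"
```

```text
shift cm [  8.66 -60.94  77.79] turn deg [19.01 -0.   -0.  ] rows 18.7
shift cm [  8.66 -60.94  77.79] turn deg [-160.99    0.     -0.  ] rows 22.5
pos [ 0.2275 -0.6355  0.2266] jaw yaw 109.7 tilt [-0. -0. -1.] j [-0.94  0.36  0.01  0.   -1.22 -0.29] gap 0.0879 F [ 0.4 -0.3  0.7] t 3.0
```

```bash
sed -i 's/        print("shift cm",np.round(sh,2)/        print("turn",np.round(w,2),"then cm",np.round(T.inv().apply(np.array([x,y,z])-p)*100,2)," | now cm",np.round(sh,2)/; s/,"turn deg",np.round(w,2),"rows".*$/)/' h.py
python3 -c "
from h import *
plan(.539,.3023,.2,np.pi/2+.012)"
```

```text
turn [19.01 -0.   -0.  ] then cm [  2.66 -32.28  93.4 ]  | now cm [  2.66 -60.94  77.79]
turn [-160.99    0.     -0.  ] then cm [  2.66  32.28 -93.4 ]  | now cm [  2.66 -60.94  77.79]
pos [ 0.2275 -0.6355  0.2266] jaw yaw 109.7 tilt [-0. -0. -1.] j [-0.94  0.36  0.01  0.   -1.22 -0.29] gap 0.0879 F [ 0.4 -0.3  0.7] t 3.0
```

carry_out:
  moves:
    - [0, 0, 0, 6.3, 0, 0]
    - [0, 0, 0, 6.3, 0, 0]
    - [0, 0, 0, 6.4, 0, 0]
    - [0, 0, 0, 0, 0, 0]
    - [0, 0, 0, 0, 0, 0]
  claw: 0
  squeeze: 35

```text
t: 3.42
position: [0.2275, -0.6355, 0.2266]
tcp_rot: [-0.496, 0.504, -0.496, -0.504]
ft_force: [-1.0, 0.2, 0.5]
finger_gap: 0.06
```

```bash
python3 -c "
from h import *
plan(.539,.3023,.2,np.pi/2+.012)"
```

```text
turn [ 0.21 -0.    0.  ] then cm [  2.66 -32.28  93.4 ]  | now cm [  2.65 -32.62  93.28]
turn [-179.79   -0.     -0.  ] then cm [  2.66  32.28 -93.4 ]  | now cm [  2.65 -32.62  93.28]
pos [ 0.2275 -0.6355  0.2266] jaw yaw 90.9 tilt [ 0. -0. -1.] j [-0.94  0.36  0.01  0.   -1.22 -0.62] gap 0.06 F [-1.   0.2  0.5] t 3.42
```

carry_out:
  moves:
    - [0, -1, 3, 0, 0, 0]
    - [0, -1, 3, 0, 0, 0]
    - [0, -1, 3, 0, 0, 0]
    - [0, -1, 3, 0, 0, 0]
    - [0, -1, 3, 0, 0, 0]

```text
t: 3.83
position: [0.2758, -0.4836, 0.2265]
tcp_rot: [-0.496, 0.504, -0.496, -0.504]
ft_force: [0.4, 0.0, 0.3]
finger_gap: 0.0437
```

carry_out:
  moves:
    - [0, -1.2, 3.4, 0, 0, 0]
    - [0, -1.2, 3.4, 0, 0, 0]
    - [0, -1.2, 3.4, 0, 0, 0]
    - [0, -1.2, 3.4, 0, 0, 0]
    - [0, -1.2, 3.4, 0, 0, 0]

```text
t: 4.25
position: [0.3338, -0.3127, 0.2268]
tcp_rot: [-0.496, 0.504, -0.496, -0.504]
ft_force: [0.7, -0.2, 0.8]
finger_gap: 0.0437
```

carry_out:
  moves:
    - [0, -1.2, 3.4, 0, 0, 0]
    - [0, -1.2, 3.4, 0, 0, 0]
    - [0, -1.2, 3.4, 0, 0, 0]
    - [0, -1.2, 3.4, 0, 0, 0]
    - [0, -1.2, 3.4, 0, 0, 0]

```text
t: 4.67
position: [0.3917, -0.1418, 0.2271]
tcp_rot: [-0.496, 0.504, -0.495, -0.504]
ft_force: [1.3, -0.1, 0.5]
finger_gap: 0.0439
```

carry_out:
  moves:
    - [0, -1.2, 3.4, 0, 0, 0]
    - [0, -1.2, 3.4, 0, 0, 0]
    - [0, -1.2, 3.4, 0, 0, 0]
    - [0, -1.2, 3.4, 0, 0, 0]
    - [0, -1.2, 3.4, 0, 0, 0]

```text
t: 5.08
position: [0.4496, 0.0292, 0.2271]
tcp_rot: [-0.496, 0.504, -0.495, -0.504]
ft_force: [0.7, -0.2, -0.3]
finger_gap: 0.0436
```

```bash
python3 -c "
from h import *
plan(.539,.3023,.12,np.pi/2+.012)"
```

```text
turn [0.28 0.03 0.07] then cm [10.71 -9.26 27.2 ]  | now cm [10.73 -9.39 27.15]
turn [-1.7972e+02 -1.1000e-01  5.0000e-02] then cm [ 10.71   9.26 -27.2 ]  | now cm [10.73 -9.39 27.15]
pos [0.4496 0.0292 0.2271] jaw yaw 91.0 tilt [ 0.001  0.001 -1.   ] j [ 0.5  -0.02 -0.46  0.   -1.13 -2.06] gap 0.0436 F [ 0.7 -0.2 -0.3] t 5.08
```

carry_out:
  moves:
    - [0, -1.2, 3.4, 0, 0, 0]
    - [0, -1.2, 3.4, 0, 0, 0]
    - [0, -1.2, 3.4, 0, 0, 0]
    - [0.5, -1.2, 3.4, 0, 0, 0]
    - [1, -1.2, 3.4, 0, 0, 0]

```text
t: 5.5
position: [0.5083, 0.2003, 0.2128]
tcp_rot: [-0.497, 0.505, -0.495, -0.504]
ft_force: [1.2, -0.3, 0.8]
finger_gap: 0.0435
```

carry_out:
  moves:
    - [2, -0.9, 2.6, 0, 0, 0]
    - [2, -0.9, 2.6, 0, 0, 0]
    - [2, -0.8, 2.5, 0, 0, 0]
    - [2, -0.7, 2.4, 0, 0, 0]
    - [0, 0, 0, 0, 0, 0]

```text
t: 5.92
position: [0.5385, 0.3018, 0.1267]
tcp_rot: [0.494, -0.504, 0.497, 0.505]
ft_force: [-0.2, -0.9, -0.7]
finger_gap: 0.0437
```

```bash
python3 -c "
from h import *
plan(.539,.3023,.045,np.pi/2+.012)
P=grab('scene');save(P,'e1.png',(250,150,420,340),3)"
```

```text
turn [ 0.33 -0.19 -0.23] then cm [ 8.17 -0.05  0.05]  | now cm [ 8.17 -0.08  0.08]
turn [-179.67    0.36   -0.29] then cm [ 8.17  0.05 -0.05]  | now cm [ 8.17 -0.08  0.08]
pos [0.5385 0.3018 0.1267] jaw yaw 91.0 tilt [-0.004 -0.003 -1.   ] j [ 0.83  0.35 -0.25 -0.   -0.98 -2.38] gap 0.0437 F [-0.2 -0.9 -0.7] t 5.92
```

View pics/e1.png

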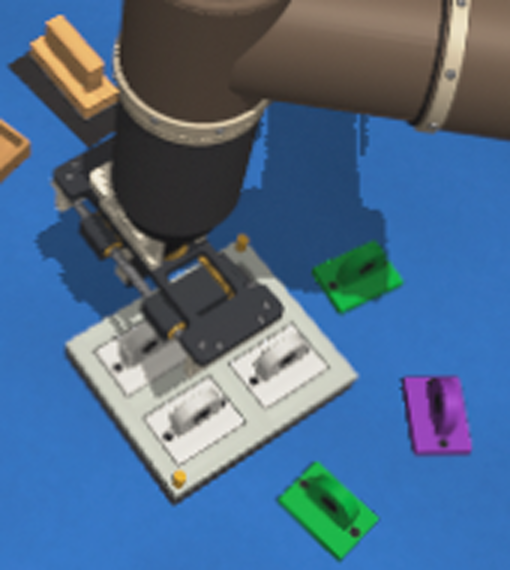

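carry_out:
  moves:
    - [2, 0, 0, 0.3, 0, 0]
    - [2, 0, 0, 0, 0, 0]
    - [2, 0, 0, 0, 0, 0]
    - [1.5, 0, 0, 0, 0, 0]
    - [0.6, 0, 0, 0, 0, 0]

```text
t: 6.38
position: [0.5384, 0.2981, 0.0493]
tcp_rot: [0.497, -0.502, 0.498, 0.502]
ft_force: [-0.8, -0.4, 0.1]
finger_gap: 0.0438
```

carry_out:
  moves:
    - [0, 0, 0, 0, 0, 0]
    - [0, 0, 0, 0, 0, 0]
    - [0, 0, 0, 0, 0, 0]
    - [0, 0, 0, 0, 0, 0]
    - [0, 0, 0, 0, 0, 0]
  claw: 1

```text
t: 6.8
position: [0.5396, 0.2998, 0.0517]
tcp_rot: [-0.499, 0.502, -0.498, -0.502]
ft_force: [0.2, 0.4, -0.2]
finger_gap: 0.0162
```

carry_out:
  moves:
    - [0, 0, 0, 0, 0, 0]
    - [0, 0, 0, 0, 0, 0]
    - [0, 0, 0, 0, 0, 0]
    - [0, 0, 0, 0, 0, 0]
    - [0, 0, 0, 0, 0, 0]

```text
t: 7.22
position: [0.5396, 0.3, 0.0515]
tcp_rot: [-0.499, 0.502, -0.498, -0.502]
ft_force: [-1.9, 1.7, 6.7]
finger_gap: 0.0118
```

```bash
python3 -c "
from h import *
plan(.539,.3023,.12,np.pi/2+.012)"
```

```text
turn [-0.25  0.06  0.07] then cm [-6.85  0.05  0.23]  | now cm [-6.85  0.05  0.24]
turn [ 1.7975e+02  1.1000e-01 -9.0000e-02] then cm [-6.85 -0.05 -0.23]  | now cm [-6.85  0.05  0.24]
pos [0.5396 0.3    0.0515] jaw yaw 90.4 tilt [ 0.001  0.001 -1.   ] j [ 0.82  0.43 -0.33  0.   -0.82 -2.39] gap 0.0118 F [-1.9  1.7  6.7] t 7.22
```

carry_out:
  moves:
    - [0, 0, 0, 0, 0, 0]
    - [0, 0, 0, 0, 0, 0]
    - [0, 0, 0, 0, 0, 0]
    - [0.3, 0, 0.1, 0, 0, 0]
    - [0.4, 0, 0.1, 0, 0, 0]
  claw: 0.4

```text
t: 7.63
position: [0.5392, 0.3014, 0.0434]
tcp_rot: [-0.498, 0.502, -0.498, -0.502]
ft_force: [-0.6, 0.5, -1.1]
finger_gap: 0.0261
```

carry_out:
  moves:
    - [0, 0, 0, 0, 0, 0]
    - [0, 0, 0, 0, 0, 0]
    - [0, 0, 0, 0, 0, 0]
    - [0, 0, 0, 0, 0, 0]
    - [0, 0, 0, 0, 0, 0]
  claw: 1

```text
t: 8.05
position: [0.5389, 0.3013, 0.0434]
tcp_rot: [0.498, -0.502, 0.498, 0.502]
ft_force: [0.2, -0.3, -0.7]
finger_gap: 0.0119
```

carry_out:
  moves:
    - [0, 0, 0, 0, 0, 0]
    - [0, 0, 0, 0, 0, 0]
    - [0, 0, 0, 0, 0, 0]
    - [-0.5, 0, 0, 0, 0, 0]
    - [-1, 0, 0, 0, 0, 0]

```text
t: 8.47
position: [0.5384, 0.3008, 0.0579]
tcp_rot: [0.497, -0.502, 0.499, 0.502]
ft_force: [-0.3, 0.3, -1.7]
finger_gap: 0.0122
```

carry_out:
  moves:
    - [-1.5, 0, 0, 0, 0, 0]
    - [-1.5, 0, 0, 0, 0, 0]
    - [-1.5, 0, 0, 0, 0, 0]
    - [-1, 0, 0, 0, 0, 0]
    - [0, 0, 0, 0, 0, 0]

```text
t: 8.88
position: [0.5405, 0.3025, 0.1169]
tcp_rot: [-0.5, 0.502, -0.496, -0.502]
ft_force: [0.9, -1.0, -1.5]
finger_gap: 0.0118
```

```bash
python3 -c "
from h import *
t=np.array([.6167,.0175]);a=.272;R=np.array([[np.cos(a),-np.sin(a)],[np.sin(a),np.cos(a)]])
for l in[(.048,.035),(.048,-.035),(-.048,.035),(-.048,-.035)]: print(l,np.round(t+R@l,4))
q=t+R@[.048,-.035]
plan(*q,.11,np.pi/2+a)
P=grab('scene');save(P,'e2.png',(250,150,420,340),3)"
```

```text
(0.048, 0.035) [0.6535 0.0641]
(0.048, -0.035) [ 0.6723 -0.0033]
(-0.048, 0.035) [0.5611 0.0383]
(-0.048, -0.035) [ 0.5799 -0.0291]
turn [-15.16   0.15   0.25] then cm [  0.69  -4.49 -33.  ]  | now cm [  0.64 -12.96 -30.68]
turn [164.84   0.35  -0.22] then cm [ 0.69  4.49 33.  ]  | now cm [  0.64 -12.96 -30.68]
pos [0.5405 0.3025 0.1169] jaw yaw 90.4 tilt [ 0.004  0.003 -1.   ] j [ 0.83  0.35 -0.26  0.   -0.95 -2.39] gap 0.0118 F [ 0.9 -1.  -1.5] t 8.88
```

View pics/e2.png

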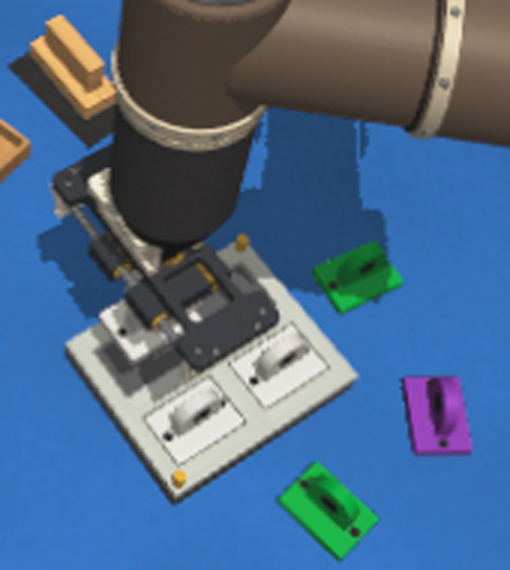

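carry_out:
  moves:
    - [0, 0, 0, -5, 0, 0]
    - [0, 0, 0, -5, 0, 0]
    - [0, 0, 0, -5.1, 0, 0]
    - [0, -0.3, -2, 0, 0, 0]
    - [0, -0.4, -3, 0, 0, 0]

```text
t: 9.35
position: [0.5585, 0.2561, 0.1125]
tcp_rot: [0.427, -0.563, 0.427, 0.564]
ft_force: [1.8, -0.5, -1.9]
finger_gap: 0.0117
```

carry_out:
  moves:
    - [0, -0.4, -3, 0, 0, 0]
    - [0, -0.4, -3, 0, 0, 0]
    - [0, -0.4, -3, 0, 0, 0]
    - [0, -0.4, -3, 0, 0, 0]
    - [0, -0.4, -3, 0, 0, 0]

```text
t: 9.77
position: [0.6183, 0.1143, 0.1125]
tcp_rot: [0.428, -0.563, 0.428, 0.563]
ft_force: [0.1, 0.7, -2.5]
finger_gap: 0.0115
```

carry_out:
  moves:
    - [0, -0.5, -3, 0, 0, 0]
    - [0, -0.5, -3, 0, 0, 0]
    - [0, -0.5, -3, 0, 0, 0]
    - [0, -0.5, -3, 0, 0, 0]
    - [0, 0, -1, 0, 0, 0]

```text
t: 10.18
position: [0.6732, -0.0076, 0.1121]
tcp_rot: [0.428, -0.562, 0.429, 0.563]
ft_force: [0.6, 0.8, -1.5]
finger_gap: 0.0118
```

carry_out:
  moves:
    - [0, 0, 0, 0, 0, 0]
    - [0, 0, 0, 0, 0, 0]
    - [0, 0, 0, 0, 0, 0]
    - [0, 0, 0, 0, 0, 0]
    - [0, 0, 0, 0, 0, 0]

```text
t: 10.6
position: [0.6723, -0.0029, 0.1136]
tcp_rot: [0.428, -0.563, 0.428, 0.563]
ft_force: [-0.2, -1.0, -2.1]
finger_gap: 0.0118
```

```bash
python3 -c "
from h import *
plan(.6723,-.0033,.0285,np.pi/2+.272)
P=grab('scene');save(P,'e3.png',(160,120,320,270),3.5);P=grab('top');save(P,'e3t.png',(230,110,330,240),4)"
```

```text
turn [-0.01  0.01  0.  ] then cm [ 8.51  0.01 -0.04]  | now cm [ 8.51  0.01 -0.04]
turn [ 1.7999e+02  1.0000e-02 -1.0000e-02] then cm [ 8.51 -0.01  0.04]  | now cm [ 8.51  0.01 -0.04]
pos [ 0.6723 -0.0029  0.1136] jaw yaw 105.6 tilt [ 0.  0. -1.] j [ 0.28  0.44 -0.14 -0.   -1.   -1.58] gap 0.0118 F [-0.2 -1.  -2.1] t 10.6
```

View pics/e3.png

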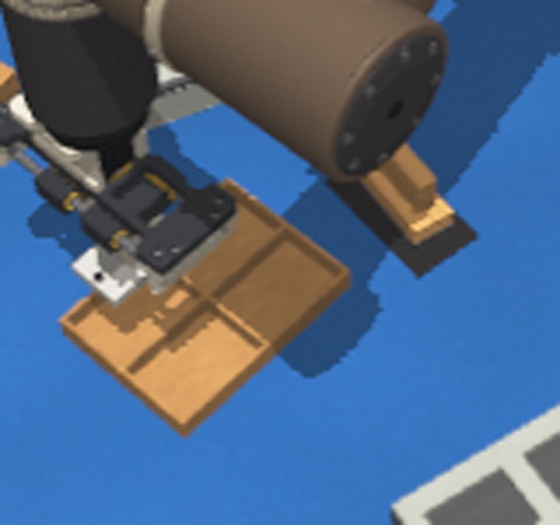

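carry_out:
  moves:
    - [2, 0, 0, 0, 0, 0]
    - [2, 0, 0, 0, 0, 0]
    - [2, 0, 0, 0, 0, 0]
    - [1, 0, 0, 0, 0, 0]
    - [0.8, 0, 0, 0, 0, 0]

```text
t: 11.12
position: [0.672, -0.0038, 0.0344]
tcp_rot: [0.427, -0.563, 0.428, 0.563]
ft_force: [-0.2, -0.1, -1.3]
finger_gap: 0.012
```

carry_out:
  moves:
    - [0.3, 0, 0, 0, 0, 0]
    - [0.2, 0, 0, 0, 0, 0]
    - [0, 0, 0, 0, 0, 0]
    - [0, 0, 0, 0, 0, 0]
    - [0, 0, 0, 0, 0, 0]

```text
t: 11.53
position: [0.6732, -0.004, 0.0316]
tcp_rot: [-0.428, 0.563, -0.428, -0.563]
ft_force: [0.1, 0.5, -1.1]
finger_gap: 0.0119
```

carry_out:
  moves:
    - [0.2, 0, 0, 0, 0, 0]
    - [0.2, 0, 0, 0, 0, 0]
    - [0, 0, 0, 0, 0, 0]
    - [0, 0, 0, 0, 0, 0]
    - [0, 0, 0, 0, 0, 0]

```text
t: 11.95
position: [0.6731, -0.004, 0.0273]
tcp_rot: [-0.428, 0.563, -0.428, -0.563]
ft_force: [-0.9, 0.5, 4.9]
finger_gap: 0.0116
```

Force has turned upward: the foot is on the floor. Release and rise.

carry_out:
  moves:
    - [0, 0, 0, 0, 0, 0]
    - [0, 0, 0, 0, 0, 0]
    - [0, 0, 0, 0, 0, 0]
    - [-0.5, 0, 0, 0, 0, 0]
    - [-1, 0, 0, 0, 0, 0]
  claw: 0.4

```text
t: 12.37
position: [0.6715, -0.0043, 0.0405]
tcp_rot: [0.427, -0.562, 0.429, 0.563]
ft_force: [-0.2, -0.3, -0.1]
finger_gap: 0.0258
```

carry_out:
  moves:
    - [-2, 0, 0, 0, 0, 0]
    - [-2, 0, 0, 0, 0, 0]
    - [-2, 0, 0, 0, 0, 0]
    - [-2, 0, 0, 0, 0, 0]
    - [-1, 0, 0, 0, 0, 0]
  claw: 0

```text
t: 12.78
position: [0.6739, -0.004, 0.1355]
tcp_rot: [-0.429, 0.564, -0.427, -0.562]
ft_force: [0.6, 0.2, -0.4]
finger_gap: 0.0436
```

```bash
python3 -c "
from h import *
plan(.5372,.376,.13,np.pi/2+.012)
P=grab('scene');save(P,'e4.png',(160,120,320,270),3.5)"
```

```text
turn [ 1.484e+01 -1.000e-02  2.500e-01] then cm [ 0.55 13.22 38.16]  | now cm [ 0.51  3.01 40.27]
turn [-1.6516e+02 -3.6000e-01 -1.0000e-02] then cm [  0.55 -13.22 -38.16]  | now cm [ 0.51  3.01 40.27]
pos [ 0.6739 -0.004   0.1355] jaw yaw 105.5 tilt [ 0.004  0.    -1.   ] j [ 0.28  0.42 -0.11  0.   -1.03 -1.58] gap 0.0436 F [ 0.6  0.2 -0.4] t 12.78
```

View pics/e4.png

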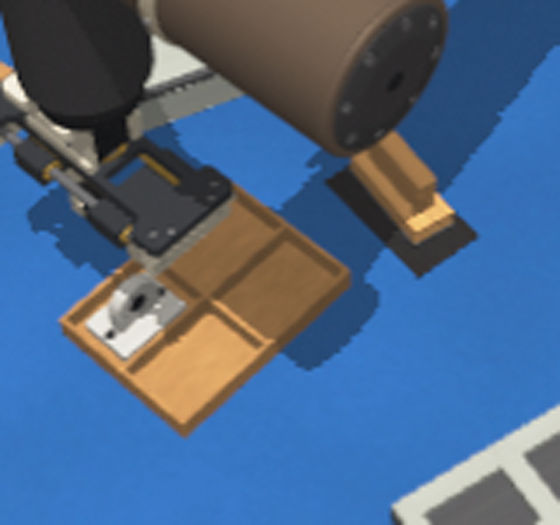

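carry_out:
  moves:
    - [0, 0, 0, 5, 0, 0]
    - [0, 0, 0, 5, 0, 0]
    - [0, 0, 0, 4.8, 0, 0]
    - [0, 0.7, 2, 0, 0, 0]
    - [0, 1, 3, 0, 0, 0]

```text
t: 13.25
position: [0.6548, 0.0442, 0.1308]
tcp_rot: [0.498, -0.502, 0.498, 0.502]
ft_force: [0.6, 1.3, 0.8]
finger_gap: 0.0438
```

carry_out:
  moves:
    - [0, 1, 3, 0, 0, 0]
    - [0, 1, 3, 0, 0, 0]
    - [0, 1, 3, 0, 0, 0]
    - [0, 1, 3, 0, 0, 0]
    - [0, 1, 3, 0, 0, 0]

```text
t: 13.67
position: [0.6022, 0.1963, 0.1313]
tcp_rot: [0.497, -0.503, 0.497, 0.503]
ft_force: [0.7, -0.2, 0.2]
finger_gap: 0.0439
```

carry_out:
  moves:
    - [0, 1, 3, 0, 0, 0]
    - [0, 1, 3, 0, 0, 0]
    - [0, 1, 3, 0, 0, 0]
    - [0, 1, 3, 0, 0, 0]
    - [0, 1, 3, 0, 0, 0]

```text
t: 14.08
position: [0.5504, 0.3457, 0.1312]
tcp_rot: [0.497, -0.503, 0.497, 0.503]
ft_force: [0.9, -0.3, 0.8]
finger_gap: 0.0439
```

carry_out:
  moves:
    - [0, 1, 2, 0, 0, 0]
    - [0, 0.5, 1, 0, 0, 0]
    - [0, 0, 0, 0, 0, 0]
    - [0, 0, 0, 0, 0, 0]
    - [0, 0, 0, 0, 0, 0]

```text
t: 14.5
position: [0.5361, 0.3734, 0.1313]
tcp_rot: [-0.497, 0.503, -0.497, -0.503]
ft_force: [-0.1, 0.3, 0.2]
finger_gap: 0.0439
```

```bash
python3 -c "
from h import *
plan(.5378,.3763,.044,np.pi/2+.012)"
```

```text
turn [-0.01 -0.03 -0.02] then cm [ 8.73 -0.18  0.28]  | now cm [ 8.73 -0.18  0.29]
turn [ 1.7999e+02 -4.0000e-02  4.0000e-02] then cm [ 8.73  0.18 -0.28]  | now cm [ 8.73 -0.18  0.29]
pos [0.5361 0.3734 0.1313] jaw yaw 90.7 tilt [-0. -0. -1.] j [ 0.91  0.39 -0.16 -0.   -1.02 -2.47] gap 0.0439 F [-0.1  0.3  0.2] t 14.5
```

carry_out:
  moves:
    - [1.5, -0.2, 0.3, 0, 0, 0]
    - [2, 0, 0, 0, 0, 0]
    - [2, 0, 0, 0, 0, 0]
    - [2, 0, 0, 0, 0, 0]
    - [1.1, 0, 0, 0, 0, 0]

```text
t: 14.92
position: [0.5377, 0.3751, 0.0433]
tcp_rot: [0.496, -0.502, 0.498, 0.503]
ft_force: [-0.6, 0.2, -0.5]
finger_gap: 0.0435
```

carry_out:
  moves:
    - [0, 0, 0, 0, 0, 0]
    - [0, 0, 0, 0, 0, 0]
    - [0, 0, 0, 0, 0, 0]
    - [0, 0, 0, 0, 0, 0]
    - [0, 0, 0, 0, 0, 0]

```text
t: 15.33
position: [0.5385, 0.3778, 0.0469]
tcp_rot: [0.498, -0.503, 0.496, 0.503]
ft_force: [-0.0, 0.5, 0.9]
finger_gap: 0.044
```

carry_out:
  moves:
    - [0.2, 0, 0, 0, 0, 0]
    - [0, 0, 0, 0, 0, 0]
    - [0, 0, 0, 0, 0, 0]
    - [0, 0, 0, 0, 0, 0]
    - [0, 0, 0, 0, 0, 0]
  claw: 1

```text
t: 15.75
position: [0.5379, 0.3774, 0.0436]
tcp_rot: [-0.497, 0.503, -0.497, -0.503]
ft_force: [-0.3, 0.6, 0.6]
finger_gap: 0.0162
```

carry_out:
  moves:
    - [0, 0, 0, 0, 0, 0]
    - [0, 0, 0, 0, 0, 0]
    - [0, 0, 0, 0, 0, 0]
    - [-0.5, 0, 0, 0, 0, 0]
    - [-1, 0, 0, 0, 0, 0]

```text
t: 16.17
position: [0.5371, 0.3768, 0.0575]
tcp_rot: [0.496, -0.503, 0.498, 0.503]
ft_force: [0.4, 0.1, -1.4]
finger_gap: 0.0121
```

carry_out:
  moves:
    - [-1.5, 0, 0, 0, 0, 0]
    - [-1.5, 0, 0, 0, 0, 0]
    - [-1.5, 0, 0, 0, 0, 0]
    - [-1.5, 0, 0, 0, 0, 0]
    - [0, 0, 0, 0, 0, 0]

```text
t: 16.58
position: [0.5395, 0.379, 0.1229]
tcp_rot: [-0.499, 0.503, -0.495, -0.503]
ft_force: [0.7, 0.1, -1.1]
finger_gap: 0.0119
```

```bash
python3 -c "
from h import *
plan(.5799,-.0291,.115,np.pi/2+.272)"
```

```text
turn [-14.84   0.21   0.29] then cm [  0.79   7.07 -40.4 ]  | now cm [  0.63  -3.51 -40.86]
turn [165.15   0.42  -0.3 ] then cm [ 0.79 -7.07 40.4 ]  | now cm [  0.63  -3.51 -40.86]
pos [0.5395 0.379  0.1229] jaw yaw 90.7 tilt [ 0.004  0.004 -1.   ] j [ 0.91  0.41 -0.16  0.   -0.99 -2.47] gap 0.0119 F [ 0.7  0.1 -1.1] t 16.58
```

carry_out:
  moves:
    - [0, 0, 0, -5, 0, 0]
    - [0, 0, 0, -5, 0, 0]
    - [0, 0, 0, -4.8, 0, 0]
    - [0, 0.3, -1.4, 0, 0, 0]
    - [0, 0.5, -3, 0, 0, 0]

```text
t: 17.0
position: [0.5418, 0.3347, 0.1181]
tcp_rot: [0.428, -0.563, 0.427, 0.563]
ft_force: [0.8, 0.1, -1.6]
finger_gap: 0.0112
```

carry_out:
  moves:
    - [0, 0.5, -3, 0, 0, 0]
    - [0, 0.5, -3, 0, 0, 0]
    - [0, 0.5, -3, 0, 0, 0]
    - [0, 0.5, -3, 0, 0, 0]
    - [0, 0.5, -3, 0, 0, 0]

```text
t: 17.42
position: [0.5576, 0.1799, 0.1185]
tcp_rot: [0.428, -0.563, 0.428, 0.563]
ft_force: [-0.1, -0.1, -2.3]
finger_gap: 0.0117
```

carry_out:
  moves:
    - [0, 0.6, -3, 0, 0, 0]
    - [0, 0.6, -3, 0, 0, 0]
    - [0, 0.6, -3, 0, 0, 0]
    - [0, 0.6, -3, 0, 0, 0]
    - [0, 0.6, -3, 0, 0, 0]

```text
t: 17.83
position: [0.5687, 0.0273, 0.1186]
tcp_rot: [0.428, -0.563, 0.428, 0.563]
ft_force: [-0.0, -0.3, -2.5]
finger_gap: 0.0116
```

carry_out:
  moves:
    - [0, 0.6, -3, 0, 0, 0]
    - [0, 0.3, -2, 0, 0, 0]
    - [0, 0, -1, 0, 0, 0]
    - [0, 0, 0, 0, 0, 0]
    - [0, 0, 0, 0, 0, 0]

```text
t: 18.25
position: [0.5764, -0.0316, 0.1184]
tcp_rot: [0.429, -0.562, 0.429, 0.562]
ft_force: [0.2, 0.3, -2.2]
finger_gap: 0.0117
```

carry_out:
  moves:
    - [0, 0, 0, 0, 0, 0]
    - [0, 0, 0, 0, 0, 0]
    - [0, 0, 0, 0, 0, 0]
    - [0, 0, 0, 0, 0, 0]
    - [0, 0, 0, 0, 0, 0]

```text
t: 18.67
position: [0.5765, -0.0306, 0.1186]
tcp_rot: [-0.428, 0.563, -0.428, -0.563]
ft_force: [-0.1, 0.1, -1.8]
finger_gap: 0.0117
```

```bash
python3 -c "
from h import *
plan(.5799,-.0291,.0285,np.pi/2+.272)
P=grab('scene');save(P,'e5.png',(160,120,320,270),3.5)"
```

```text
turn [-0.04  0.    0.01] then cm [ 9.01 -0.37  0.06]  | now cm [ 9.01 -0.36  0.06]
turn [ 1.7996e+02  1.0000e-02 -0.0000e+00] then cm [ 9.01  0.37 -0.06]  | now cm [ 9.01 -0.36  0.06]
pos [ 0.5765 -0.0306  0.1186] jaw yaw 105.5 tilt [ 0.  0. -1.] j [ 0.29  0.29 -0.35 -0.   -0.93 -1.59] gap 0.0117 F [-0.1  0.1 -1.8] t 18.67
```

View pics/e5.png

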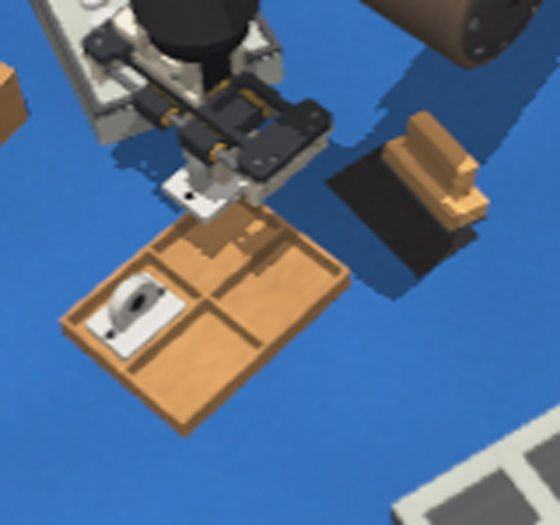

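carry_out:
  moves:
    - [2, -0.3, 0, 0, 0, 0]
    - [2, 0, 0, 0, 0, 0]
    - [2, 0, 0, 0, 0, 0]
    - [1.5, 0, 0, 0, 0, 0]
    - [0.7, 0, 0, 0, 0, 0]

```text
t: 19.13
position: [0.5781, -0.0305, 0.0344]
tcp_rot: [0.427, -0.562, 0.429, 0.564]
ft_force: [-1.2, 0.7, -2.0]
finger_gap: 0.0114
```

carry_out:
  moves:
    - [0.4, 0, 0, 0, 0, 0]
    - [0.2, 0, 0, 0, 0, 0]
    - [0, 0, 0, 0, 0, 0]
    - [0, 0, 0, 0, 0, 0]
    - [0, 0, 0, 0, 0, 0]

```text
t: 19.55
position: [0.58, -0.0303, 0.0315]
tcp_rot: [-0.428, 0.563, -0.428, -0.563]
ft_force: [0.2, -0.7, -1.8]
finger_gap: 0.0119
```

carry_out:
  moves:
    - [0.2, 0, 0, 0, 0, 0]
    - [0.2, 0, 0, 0, 0, 0]
    - [0, 0, 0, 0, 0, 0]
    - [0, 0, 0, 0, 0, 0]
    - [0, 0, 0, 0, 0, 0]

```text
t: 19.97
position: [0.58, -0.0303, 0.0275]
tcp_rot: [-0.428, 0.563, -0.428, -0.563]
ft_force: [-0.7, 0.5, 5.8]
finger_gap: 0.0119
```

carry_out:
  moves:
    - [0, 0, 0, 0, 0, 0]
    - [0, 0, 0, 0, 0, 0]
    - [0, 0, 0, 0, 0, 0]
    - [-0.5, 0, 0, 0, 0, 0]
    - [-1, 0, 0, 0, 0, 0]
  claw: 0.4

```text
t: 20.38
position: [0.5785, -0.0306, 0.0409]
tcp_rot: [0.427, -0.562, 0.429, 0.563]
ft_force: [-0.2, 0.7, -0.6]
finger_gap: 0.0262
```

carry_out:
  moves:
    - [-2, 0, 0, 0, 0, 0]
    - [-2, 0, 0, 0, 0, 0]
    - [-2, 0, 0, 0, 0, 0]
    - [-2, 0, 0, 0, 0, 0]
    - [-1, 0, 0, 0, 0, 0]
  claw: 0

```text
t: 20.8
position: [0.5807, -0.0304, 0.1351]
tcp_rot: [-0.429, 0.564, -0.427, -0.562]
ft_force: [0.7, 0.4, 0.5]
finger_gap: 0.0439
```

```bash
python3 -c "
from h import *
plan(.4456,.3755,.13,np.pi/2+.012)"
```

```text
turn [ 1.483e+01 -1.000e-02  2.400e-01] then cm [ 0.51 13.02 40.74]  | now cm [ 0.48  2.16 42.72]
turn [-1.6516e+02 -3.4000e-01 -1.0000e-02] then cm [  0.51 -13.02 -40.74]  | now cm [ 0.48  2.16 42.72]
pos [ 0.5807 -0.0304  0.1351] jaw yaw 105.5 tilt [ 0.004  0.    -1.   ] j [ 0.28  0.28 -0.33  0.   -0.96 -1.58] gap 0.0439 F [0.7 0.4 0.5] t 20.8
```

carry_out:
  moves:
    - [0, 0, 0, 5, 0, 0]
    - [0, 0, 0, 5, 0, 0]
    - [0, 0, 0, 4.8, 0, 0]
    - [0, 0.6, 2, 0, 0, 0]
    - [0, 1, 3, 0, 0, 0]

```text
t: 21.22
position: [0.5629, 0.0184, 0.1315]
tcp_rot: [-0.498, 0.502, -0.498, -0.502]
ft_force: [0.9, 0.3, 0.1]
finger_gap: 0.0438
```

carry_out:
  moves:
    - [0, 1, 3, 0, 0, 0]
    - [0, 1, 3, 0, 0, 0]
    - [0, 1, 3, 0, 0, 0]
    - [0, 1, 3, 0, 0, 0]
    - [0, 1, 3, 0, 0, 0]

```text
t: 21.63
position: [0.5102, 0.17, 0.1319]
tcp_rot: [0.497, -0.503, 0.497, 0.503]
ft_force: [1.0, 0.3, 0.7]
finger_gap: 0.044
```

carry_out:
  moves:
    - [0, 1, 3, 0, 0, 0]
    - [0, 1, 3, 0, 0, 0]
    - [0, 1, 3, 0, 0, 0]
    - [0, 1, 3, 0, 0, 0]
    - [0, 0.9, 3, 0, 0, 0]

```text
t: 22.05
position: [0.4592, 0.3195, 0.132]
tcp_rot: [0.497, -0.503, 0.497, 0.503]
ft_force: [1.2, 0.2, 0.2]
finger_gap: 0.0437
```

carry_out:
  moves:
    - [0, 0.7, 3, 0, 0, 0]
    - [0, 0.5, 2, 0, 0, 0]
    - [0, 0, 1, 0, 0, 0]
    - [0, 0, 0, 0, 0, 0]
    - [0, 0, 0, 0, 0, 0]

```text
t: 22.47
position: [0.4472, 0.3778, 0.1313]
tcp_rot: [-0.497, 0.503, -0.497, -0.503]
ft_force: [0.5, -0.3, -1.5]
finger_gap: 0.0438
```

```bash
python3 -c "
from h import *
plan(.4455,.3763,.044,np.pi/2+.012)"
```

```text
turn [ 0.04 -0.03 -0.03] then cm [ 8.73  0.17 -0.15]  | now cm [ 8.73  0.17 -0.14]
turn [-1.7996e+02  4.0000e-02 -5.0000e-02] then cm [ 8.73 -0.17  0.15]  | now cm [ 8.73  0.17 -0.14]
pos [0.4472 0.3778 0.1313] jaw yaw 90.7 tilt [-0.    -0.001 -1.   ] j [ 1.04  0.29 -0.32 -0.   -0.96 -2.59] gap 0.0438 F [ 0.5 -0.3 -1.5] t 22.47
```

carry_out:
  moves:
    - [1.5, 0.2, -0.1, 0, 0, 0]
    - [2, 0, 0, 0, 0, 0]
    - [2, 0, 0, 0, 0, 0]
    - [2, 0, 0, 0, 0, 0]
    - [1.3, 0, 0, 0, 0, 0]

```text
t: 22.88
position: [0.4452, 0.3747, 0.042]
tcp_rot: [-0.497, 0.503, -0.498, -0.503]
ft_force: [-0.2, 0.8, 0.9]
finger_gap: 0.0439
```

carry_out:
  moves:
    - [0, 0, 0, 0, 0, 0]
    - [0, 0, 0, 0, 0, 0]
    - [0, 0, 0, 0, 0, 0]
    - [0, 0, 0, 0, 0, 0]
    - [0, 0, 0, 0, 0, 0]

```text
t: 23.3
position: [0.4459, 0.3774, 0.0448]
tcp_rot: [0.498, -0.503, 0.496, 0.503]
ft_force: [-0.1, -0.4, 0.3]
finger_gap: 0.0436
```

carry_out:
  moves:
    - [0, 0, 0, 0, 0, 0]
    - [0, 0, 0, 0, 0, 0]
    - [0, 0, 0, 0, 0, 0]
    - [0, 0, 0, 0, 0, 0]
    - [0, 0, 0, 0, 0, 0]
  claw: 1

```text
t: 23.72
position: [0.4453, 0.3769, 0.0436]
tcp_rot: [-0.497, 0.503, -0.497, -0.503]
ft_force: [-0.2, -2.8, 1.1]
finger_gap: 0.016
```

carry_out:
  moves:
    - [0, 0, 0, 0, 0, 0]
    - [0, 0, 0, 0, 0, 0]
    - [0, 0, 0, 0, 0, 0]
    - [-0.5, 0, 0, 0, 0, 0]
    - [-1, 0, 0, 0, 0, 0]

```text
t: 24.13
position: [0.4446, 0.3761, 0.0575]
tcp_rot: [-0.496, 0.503, -0.498, -0.503]
ft_force: [0.4, -0.8, -2.4]
finger_gap: 0.0115
```

carry_out:
  moves:
    - [-1.5, 0, 0, 0, 0, 0]
    - [-1.5, 0, 0, 0, 0, 0]
    - [-1.5, 0, 0, 0, 0, 0]
    - [-1.5, 0, 0, 0, 0, 0]
    - [0, 0, 0, 0, 0, 0]

```text
t: 24.55
position: [0.4467, 0.3791, 0.1226]
tcp_rot: [0.499, -0.503, 0.494, 0.504]
ft_force: [0.3, 1.3, -1.5]
finger_gap: 0.0116
```

```bash
python3 -c "
from h import *
plan(.6535,.0641,.115,np.pi/2+.272)"
```

```text
turn [-14.84   0.26   0.26] then cm [  0.76 -11.45 -35.9 ]  | now cm [  0.68 -20.26 -31.78]
turn [165.16   0.38  -0.38] then cm [ 0.76 11.45 35.9 ]  | now cm [  0.68 -20.26 -31.78]
pos [0.4467 0.3791 0.1226] jaw yaw 90.7 tilt [ 0.004  0.005 -1.   ] j [ 1.04  0.3  -0.33  0.   -0.93 -2.6 ] gap 0.0116 F [ 0.3  1.3 -1.5] t 24.55
```

carry_out:
  moves:
    - [0, 0, 0, -5, 0, 0]
    - [0, 0, 0, -5, 0, 0]
    - [0, 0, 0, -4.8, 0, 0]
    - [0, -0.6, -2, 0, 0, 0]
    - [0, -1, -3, 0, 0, 0]

```text
t: 24.97
position: [0.4737, 0.3347, 0.1185]
tcp_rot: [0.427, -0.563, 0.427, 0.564]
ft_force: [-0.0, 0.1, -1.4]
finger_gap: 0.0118
```

carry_out:
  moves:
    - [0, -1, -3, 0, 0, 0]
    - [0, -1, -3, 0, 0, 0]
    - [0, -1, -3, 0, 0, 0]
    - [0, -1, -3, 0, 0, 0]
    - [0, -1, -3, 0, 0, 0]

```text
t: 25.38
position: [0.5631, 0.2009, 0.1185]
tcp_rot: [0.428, -0.563, 0.428, 0.563]
ft_force: [0.8, 0.9, -1.2]
finger_gap: 0.0118
```

carry_out:
  moves:
    - [0, -1, -3, 0, 0, 0]
    - [0, -0.9, -3, 0, 0, 0]
    - [0, -0.9, -3, 0, 0, 0]
    - [0, -0.9, -3, 0, 0, 0]
    - [0, -0.6, -2, 0, 0, 0]

```text
t: 25.8
position: [0.6425, 0.0765, 0.1183]
tcp_rot: [-0.428, 0.563, -0.428, -0.563]
ft_force: [-0.2, 1.1, -2.6]
finger_gap: 0.0119
```

carry_out:
  moves:
    - [0, 0, -1.5, 0, 0, 0]
    - [0, 0, 0, 0, 0, 0]
    - [0, 0, 0, 0, 0, 0]
    - [0, 0, 0, 0, 0, 0]
    - [0, 0, 0, 0, 0, 0]

```text
t: 26.22
position: [0.6449, 0.065, 0.1186]
tcp_rot: [0.428, -0.563, 0.428, 0.563]
ft_force: [-0.7, 1.0, -1.8]
finger_gap: 0.0116
```

```bash
python3 -c "
from h import *
plan(.6535,.0641,.0285,np.pi/2+.272)
P=grab('scene');save(P,'e6.png',(160,120,320,270),3.5)"
```

```text
turn [-0.02  0.01  0.01] then cm [ 9.01 -0.8  -0.32]  | now cm [ 9.01 -0.8  -0.32]
turn [ 1.7998e+02  2.0000e-02 -2.0000e-02] then cm [9.01 0.8  0.32]  | now cm [ 9.01 -0.8  -0.32]
pos [0.6449 0.065  0.1186] jaw yaw 105.6 tilt [ 0.  0. -1.] j [ 0.4   0.4  -0.19 -0.   -0.98 -1.7 ] gap 0.0116 F [-0.7  1.  -1.8] t 26.22
```

View pics/e6.png

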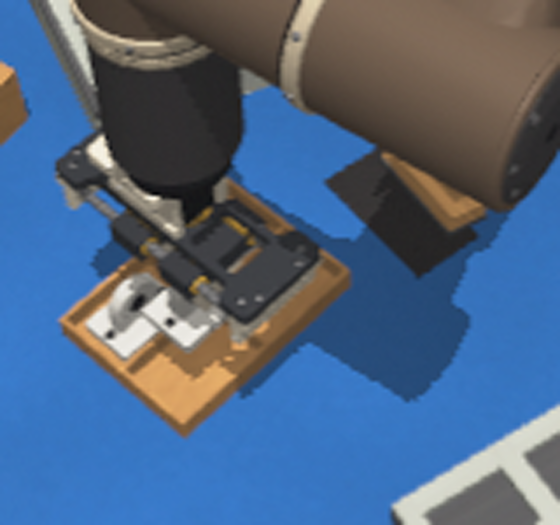

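carry_out:
  moves:
    - [1, -0.7, -0.3, 0, 0, 0]
    - [2, 0, 0, 0, 0, 0]
    - [2, 0, 0, 0, 0, 0]
    - [2, 0, 0, 0, 0, 0]
    - [1.2, 0, 0, 0, 0, 0]

```text
t: 26.68
position: [0.6518, 0.0633, 0.0338]
tcp_rot: [0.427, -0.562, 0.429, 0.564]
ft_force: [-1.0, 0.0, -2.8]
finger_gap: 0.0118
```

carry_out:
  moves:
    - [0.5, 0, 0, 0, 0, 0]
    - [0.2, 0, 0, 0, 0, 0]
    - [0, 0, 0, 0, 0, 0]
    - [0, 0, 0, 0, 0, 0]
    - [0, 0, 0, 0, 0, 0]

```text
t: 27.1
position: [0.6537, 0.0633, 0.0308]
tcp_rot: [-0.429, 0.563, -0.427, -0.562]
ft_force: [0.3, 0.1, -0.5]
finger_gap: 0.0118
```

carry_out:
  moves:
    - [0.2, 0, 0, 0, 0, 0]
    - [0.2, 0, 0, 0, 0, 0]
    - [0, 0, 0, 0, 0, 0]
    - [0, 0, 0, 0, 0, 0]
    - [0, 0, 0, 0, 0, 0]

```text
t: 27.52
position: [0.6537, 0.0633, 0.0276]
tcp_rot: [-0.428, 0.564, -0.427, -0.562]
ft_force: [-3.2, 1.1, 8.7]
finger_gap: 0.0119
```

carry_out:
  moves:
    - [0, 0, 0, 0, 0, 0]
    - [0, 0, 0, 0, 0, 0]
    - [0, 0, 0, 0, 0, 0]
    - [-0.5, 0, 0, 0, 0, 0]
    - [-1, 0, 0, 0, 0, 0]
  claw: 0.4

```text
t: 27.93
position: [0.652, 0.0627, 0.0397]
tcp_rot: [0.427, -0.562, 0.429, 0.563]
ft_force: [-0.3, 0.7, -0.5]
finger_gap: 0.0262
```

carry_out:
  moves:
    - [-2, 0, 0, 0, 0, 0]
    - [-3, 0, 0, 0, 0, 0]
    - [-3, 0, 0, 0, 0, 0]
    - [-3, 0, 0, 0, 0, 0]
    - [-2, 0, 0, 0, 0, 0]
  claw: 0

```text
t: 28.35
position: [0.654, 0.0631, 0.1751]
tcp_rot: [-0.429, 0.564, -0.427, -0.562]
ft_force: [-0.0, -0.1, 0.5]
finger_gap: 0.0437
```

carry_out:
  moves:
    - [0, 3, 3, 0, 0, 0]
    - [0, 3, 3, 0, 0, 0]
    - [0, 3, 3, 0, 0, 0]
    - [0, 3, 3, 0, 0, 0]
    - [0, 2, 2, 0, 0, 0]

```text
t: 28.77
position: [0.4807, 0.1596, 0.1715]
tcp_rot: [0.428, -0.563, 0.428, 0.563]
ft_force: [-0.1, -0.4, -0.1]
finger_gap: 0.0438
```

```bash
python3 -c "
from h import *
plan(.42,.01,.15,0)
P=grab('scene');save(P,'e7.png',(150,120,350,270),3.5);P=grab('top');save(P,'e7t.png',(230,110,330,240),4)"
```

```text
turn [-7.449e+01  1.000e-02  7.000e-02] then cm [ 2.15 14.96  6.07]  | now cm [  2.14   9.85 -12.8 ]
turn [ 1.0551e+02  8.0000e-02 -1.0000e-02] then cm [  2.15 -14.96  -6.07]  | now cm [  2.14   9.85 -12.8 ]
pos [0.4807 0.1596 0.1715] jaw yaw 105.5 tilt [ 0.001  0.001 -1.   ] j [ 0.71  0.13 -0.43 -0.   -1.01 -2.01] gap 0.0438 F [-0.1 -0.4 -0.1] t 28.77
```

View pics/e7.png

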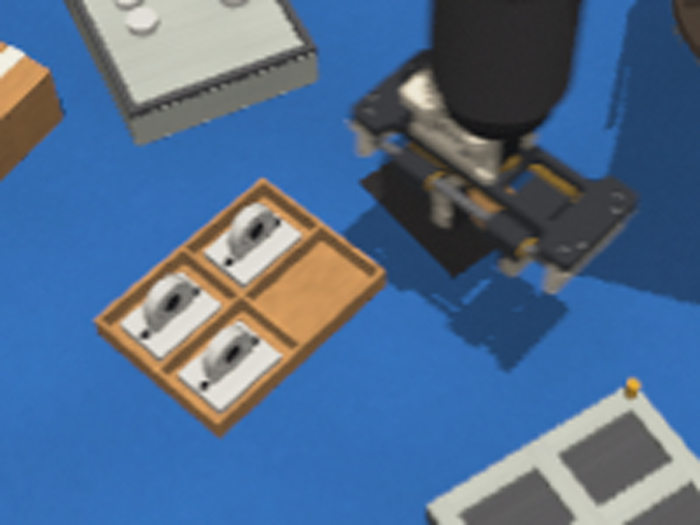

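View pics/e7t.png

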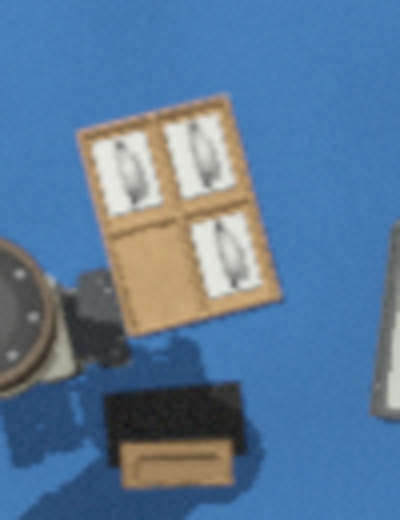

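carry_out:
  moves:
    - [0, 0, 4, 0, 0, 0]
    - [0, 0, 4, 0, 0, 0]
    - [0, 0, 4, 0, 0, 0]
    - [0, 0, 4, 0, 0, 0]
    - [0, 0, 3, 0, 0, 0]

```text
t: 29.28
position: [0.4322, 0.3448, 0.1717]
tcp_rot: [-0.428, 0.563, -0.427, -0.563]
ft_force: [1.1, -0.9, -0.0]
finger_gap: 0.0442
```

```bash
cat > f3.py <<'E'
exec(open("f1.py").read().split("q={}")[0])
q=np.load("q.npy",allow_pickle=True).item()
def lam(p,part,v): return [cv2.convexHull(proj(p,place(B,v)).astype(np.float32)).reshape(-1,2) for B in M[part]]
for zz in (0.0,.003):
    q["scraper"]=go("scraper","scraper",[.395,.005,1.57,zz],near=(.395,.005),z=zz)
# pad: dark pixels, best fit combined with scraper
V=[]
for n,p in P.items():
    f=p["frame"].astype(int); m=(f.max(2)<70).astype(np.uint8)
    u=proj(p,[[.44,.02,0]])[0].astype(int); w=np.zeros_like(m); w[u[1]-30:u[1]+30,u[0]-32:u[0]+32]=1; m*=w
    nn,l,st,_=cv2.connectedComponentsWithStats(m); k=1+st[1:,4].argmax(); V.append((n,p,l==k)); print(n,st[k])
def cost(v):
    c=0
    for n,p,m in V:
        bb=(100,60,430,330); R=render(p,M["pad"],[v[0]*.01,v[1]*.01,v[2]*.1,0],bb); Sx=render(p,M["scraper"],q["scraper"],bb)>.1
        mm=m[60:330,100:430]; c+=(np.abs(R-mm)*~Sx).sum()
    return c
v0=np.array([44,2,15.7]); res=minimize(cost,v0,method="Nelder-Mead",options=dict(initial_simplex=np.vstack([v0]+[v0+np.eye(3)[i]*.8 for i in range(3)])))
q["pad"]=np.array([res.x[0]*.01,res.x[1]*.01,res.x[2]*.1,0]); print("pad",q["pad"],res.fun)
np.save("q.npy",q,allow_pickle=True)
for n,bx,sc in(("top",(230,110,330,240),4),("scene",(150,110,350,260),3.5)):
    save(P[n],f"g_{n}.png",bx,sc,[o for k in("scraper","pad") for o in lam(P[n],k,q[k])])
E
python3 f3.py
```

```text
scraper both [0.3874 0.0162 1.614  0.    ] 0.121
scraper scene [0.3875 0.0108 1.6071 0.    ] 0.093
scraper top [0.3867 0.0174 1.6453 0.    ] 0.093
scraper both [0.3878 0.0161 1.5964 0.003 ] 0.111
scraper scene [0.3885 0.0132 1.5864 0.003 ] 0.09
scraper top [0.3866 0.0174 1.6445 0.003 ] 0.095
scene [254 162  42  37 612]
top [257 206  34  20 397]
pad [0.4203863  0.01388155 1.67922167 0.        ] 145.02777099609375
```

View pics/g_top.png

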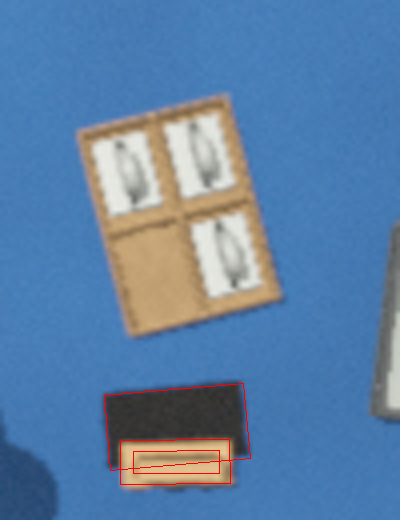

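View pics/g_scene.png

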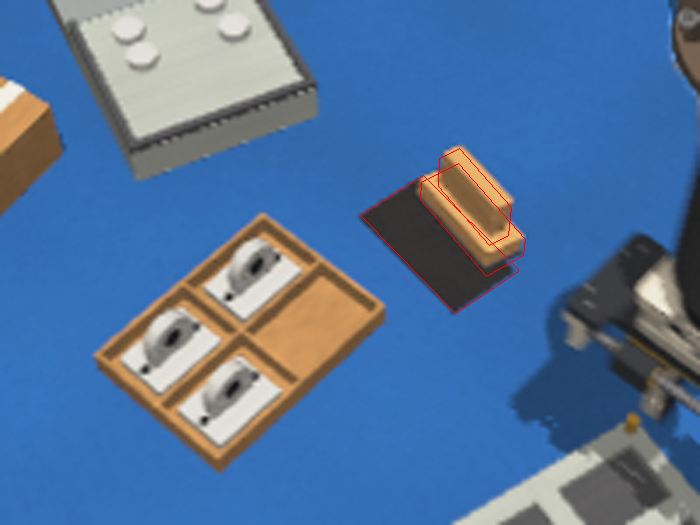

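```bash
cat > f4.py <<'E'
from h import *
P={n:grab(n) for n in("scene","top")}
q=np.load("q.npy",allow_pickle=True).item()
pc=(np.array([[341,239],[433,231],[437,278],[345,288]])/2.7+[130,120]-.5)
c=back(P["top"],pc,.003)[:,:2]; print("pad corners",np.round(c,4),"ctr",c.mean(0), "yaw",np.degrees(np.arctan2(*(c[0]-c[1])[::-1])),np.degrees(np.arctan2(*(c[3]-c[2])[::-1])))
V=[]
for n,p in P.items():
    h=cv2.cvtColor(p["frame"],cv2.COLOR_RGB2HSV).astype(int)
    m=((h[...,0]<25)&(h[...,1]>60)&(h[...,2]>75)).astype(np.uint8)
    u=proj(p,[[.39,.01,.03]])[0].astype(int); w=np.zeros_like(m); w[u[1]-25:u[1]+25,u[0]-25:u[0]+25]=1; m*=w
    nn,l,st,_=cv2.connectedComponentsWithStats(m); k=1+st[1:,4].argmax(); m=fill(l==k); V.append((p,m)); print(n,st[k])
    s=p["frame"].copy(); s[m>0]=[255,0,0]; save(dict(frame=s),f"m_{n}.png",(u[0]-30,u[1]-30,u[0]+30,u[1]+30),8)
for z in(None,0.,.003):
  for sel in (V,V[:1],V[1:]):
    if z is None and len(sel)==1: continue
    f=fit(M["scraper"],sel,[.39,.01,1.6,0],z=z); print(z,np.round(f[0],4),round(float(f[1]),3))
    if z==.003 and len(sel)==2: q["scraper"]=f[0]
np.save("q.npy",q,allow_pickle=True)
for n,p in P.items():
    u=proj(p,[[.41,.01,.03]])[0].astype(int)
    save(p,f"h_{n}.png",(u[0]-35,u[1]-35,u[0]+35,u[1]+35),8,[cv2.convexHull(proj(p,place(B,q["scraper"])).astype(np.float32)).reshape(-1,2) for B in M["scraper"]])
E
python3 f4.py
```

```text
pad corners [[ 0.4493  0.0817]
 [ 0.4632 -0.0446]
 [ 0.3987 -0.0514]
 [ 0.3822  0.0746]] ctr [0.42336968 0.01507895] yaw 96.26572974026047 97.45406212315504
scene [269 152  30  34 562]
top [259 219  30  13 320]
None [0.3879 0.0142 1.5941 0.0098] 0.086
0.0 [0.3879 0.0124 1.5945 0.    ] 0.132
0.0 [0.3835 0.0081 1.6066 0.    ] 0.095
0.0 [0.3879 0.0146 1.5991 0.    ] 0.071
0.003 [0.3879 0.0126 1.5993 0.003 ] 0.112
0.003 [0.3849 0.01   1.5995 0.003 ] 0.096
0.003 [0.3879 0.0147 1.5993 0.003 ] 0.071
```

View pics/h_top.png

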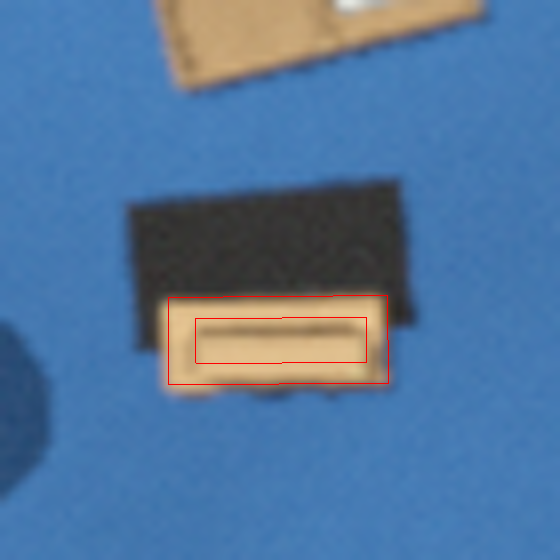

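View pics/h_scene.png

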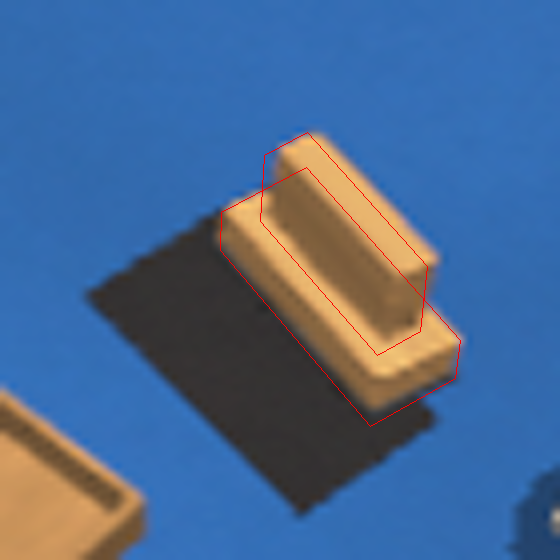

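carry_out:
  moves:
    - [0, 0, 0, 7, 0, 0]
    - [0, 0, 0, 7, 0, 0]
    - [0, 0, 0, 7, 0, 0]
    - [0, 0, 0, 7, 0, 0]
    - [0, 0, 0, 7, 0, 0]
  claw: -0.2

```text
t: 30.1
position: [0.4329, 0.3411, 0.1708]
tcp_rot: [0.579, -0.406, 0.579, 0.406]
ft_force: [0.9, 0.0, -0.6]
finger_gap: 0.0524
```

carry_out:
  moves:
    - [0, 0, 0, 7, 0, 0]
    - [0, 0, 0, 7, 0, 0]
    - [0, 0, 0, 7, 0, 0]
    - [0, 0, 0, 7, 0, 0]
    - [0, 0, 0, 7, 0, 0]

```text
t: 30.52
position: [0.4976, 0.2797, 0.1566]
tcp_rot: [0.632, -0.205, 0.677, 0.316]
ft_force: [0.2, 0.5, -0.7]
finger_gap: 0.0523
```

carry_out:
  moves:
    - [0, 0, 0, 7, 0, 0]
    - [0, 0, 0, 7, 0, 0]
    - [0, 0, 0, 7, 0, 0]
    - [0, 0, 0, 7, 0, 0]
    - [0, 0, 0, 7, 0, 0]

```text
t: 30.93
position: [0.5359, 0.1822, 0.1076]
tcp_rot: [0.638, 0.003, 0.734, 0.233]
ft_force: [1.3, 0.6, 0.4]
finger_gap: 0.0526
```

```bash
python3 -c "
from h import *
plan(.40,.013,.13,.027)"
```

```text
turn [ 17.28  -7.59 -19.35] then cm [ -2.24 -16.54 -14.04]  | now cm [ -4.66 -10.33 -18.63]
turn [-160.1    27.54  -10.81] then cm [-2.24 16.54 14.04]  | now cm [ -4.66 -10.33 -18.63]
pos [0.5359 0.1822 0.1076] jaw yaw 19.8 tilt [-0.186  0.301 -0.935] j [ 0.41  0.38 -0.15 -0.4  -1.13 -3.03] gap 0.0526 F [1.3 0.6 0.4] t 30.93
```

```bash
python3 -c "
from h import *
plan(.5359,.1822,.1976,1.8)"
```

```text
turn [-83.13  11.12 -19.75] then cm [-9. -0.  0.]  | now cm [-8.42  3.11 -0.69]
turn [ 94.73 -20.31 -11.43] then cm [-9.  0. -0.]  | now cm [-8.42  3.11 -0.69]
pos [0.5359 0.1822 0.1076] jaw yaw 19.8 tilt [-0.186  0.301 -0.935] j [ 0.41  0.38 -0.15 -0.4  -1.13 -3.03] gap 0.0526 F [1.3 0.6 0.4] t 30.93
```

carry_out:
  moves:
    - [-2.1, 0.8, -0.2, 0, 0, 0]
    - [-2.1, 0.8, -0.2, 0, 0, 0]
    - [-2.1, 0.8, -0.2, 0, 0, 0]
    - [-2.1, 0.8, -0.2, 0, 0, 0]
    - [0, 0, 0, 0, 0, 0]

```text
t: 31.35
position: [0.5383, 0.1687, 0.1944]
tcp_rot: [0.638, 0.001, 0.728, 0.251]
ft_force: [1.1, 1.0, 0.5]
finger_gap: 0.0526
```

```bash
python3 -c "
from h import *
plan(.5359,.1822,.1976,1.8)"
```

```text
turn [-81.32  12.59 -20.17] then cm [-0.32 -0.07  1.37]  | now cm [0.18 1.37 0.24]
turn [ 96.3  -20.91 -13.05] then cm [-0.32  0.07 -1.37]  | now cm [0.18 1.37 0.24]
pos [0.5383 0.1687 0.1944] jaw yaw 21.4 tilt [-0.185  0.322 -0.928] j [ 0.37  0.29 -0.06 -0.39 -1.3  -3.03] gap 0.0526 F [1.1 1.  0.5] t 31.35
```

carry_out:
  moves:
    - [0, 0, 0, -6.2, 0.97, -1.55]
    - [0, 0, 0, -6.2, 0.97, -1.55]
    - [0, 0, 0, -6.2, 0.97, -1.55]
    - [0, 0, 0, -6.2, 0.97, -1.55]
    - [0, 0, 0, -6.2, 0.97, -1.55]

```text
t: 31.77
position: [0.5362, 0.1694, 0.1898]
tcp_rot: [0.596, -0.23, 0.66, 0.394]
ft_force: [-0.2, -0.2, 0.7]
finger_gap: 0.0527
```

carry_out:
  moves:
    - [0, 0, 0, -6.2, 0.97, -1.55]
    - [0, 0, 0, -6.2, 0.97, -1.55]
    - [0, 0, 0, -6.2, 0.97, -1.55]
    - [0, 0, 0, -6.2, 0.97, -1.55]
    - [0, 0, 0, -6.2, 0.97, -1.55]

```text
t: 32.18
position: [0.5361, 0.1696, 0.1898]
tcp_rot: [0.51, -0.441, 0.538, 0.506]
ft_force: [-1.0, -0.9, -1.2]
finger_gap: 0.0524
```

```bash
python3 -c "
from h import *
plan(.45,.1,.1976,1.8)"
```

```text
turn [-18.98   2.73  -5.09] then cm [-0.78  9.97 -4.82]  | now cm [-0.28  7.91 -7.79]
turn [160.82  -7.22  -3.87] then cm [-0.78 -9.97  4.82]  | now cm [-0.28  7.91 -7.79]
pos [0.5361 0.1696 0.1898] jaw yaw 84.1 tilt [-0.091  0.042 -0.995] j [ 0.59  0.25 -0.2  -0.09 -1.18 -2.23] gap 0.0524 F [-1.  -0.9 -1.2] t 32.18
```

Now upright it while turning on, then the remaining turn to 181.5°.

carry_out:
  moves:
    - [0, 0, 0, -6.3, 0.9, -1.7]
    - [0, 0, 0, -6.3, 0.9, -1.7]
    - [0, 0, 0, -6.3, 0.9, -1.7]
    - [0, 0, 0, -7, 0, 0]
    - [0, 0, 0, -7, 0, 0]

```text
t: 32.6
position: [0.5354, 0.1696, 0.1901]
tcp_rot: [0.369, -0.603, 0.369, 0.604]
ft_force: [0.5, 0.2, 0.3]
finger_gap: 0.0527
```

carry_out:
  moves:
    - [0, 0, 0, -7, 0, 0]
    - [0, 0, 0, -7, 0, 0]
    - [0, 0, 0, -7, 0, 0]
    - [0, 0, 0, -7, 0, 0]
    - [0, 0, 0, -7, 0, 0]

```text
t: 33.02
position: [0.536, 0.1694, 0.1899]
tcp_rot: [0.171, -0.686, 0.17, 0.687]
ft_force: [-0.5, 0.1, -0.5]
finger_gap: 0.0521
```

```bash
python3 -c "
from h import *
plan(.40,.013,.13,.027)"
```

```text
turn [-29.47   0.08   0.05] then cm [ 5.99 15.27 14.01]  | now cm [ 5.99 20.19  4.68]
turn [ 1.5053e+02  7.0000e-02 -1.1000e-01] then cm [  5.99 -15.27 -14.01]  | now cm [ 5.99 20.19  4.68]
pos [0.536  0.1694 0.1899] jaw yaw 152.1 tilt [-0.001  0.001 -1.   ] j [ 0.65  0.2  -0.29 -0.   -1.08 -1.14] gap 0.0521 F [-0.5  0.1 -0.5] t 33.02
```

carry_out:
  moves:
    - [0, 0, 0, -7, 0, 0]
    - [0, 0, 0, -7, 0, 0]
    - [0, 0, 0, -7, 0, 0]
    - [0, 0, 0, -7, 0, 0]
    - [0, 0, 0, -1.5, 0, 0]

```text
t: 33.43
position: [0.536, 0.1694, 0.1899]
tcp_rot: [-0.01, -0.707, -0.011, 0.707]
ft_force: [0.0, 0.2, 0.6]
finger_gap: 0.0527
```

carry_out:
  moves:
    - [0.4, 3, 2.8, 0, 0, 0]
    - [0.4, 3, 2.8, 0, 0, 0]
    - [0.4, 3, 2.8, 0, 0, 0]
    - [0.4, 3, 2.8, 0, 0, 0]
    - [0.4, 3, 2.8, 0, 0, 0]

```text
t: 33.85
position: [0.3977, 0.0153, 0.1695]
tcp_rot: [-0.007, -0.707, -0.008, 0.707]
ft_force: [0.4, 0.1, 0.8]
finger_gap: 0.0525
```

```bash
python3 -c "
from h import *
plan(.3865,.013,.12,.027)"
```

```text
turn [-0.29  0.07  0.06] then cm [4.95 0.2  1.12]  | now cm [4.95 0.21 1.12]
turn [ 1.7971e+02  9.0000e-02 -1.0000e-01] then cm [ 4.95 -0.2  -1.12]  | now cm [4.95 0.21 1.12]
pos [0.3977 0.0153 0.1695] jaw yaw -178.7 tilt [-0.001  0.001 -1.   ] j [ 0.54 -0.07 -0.64 -0.   -1.   -0.52] gap 0.0525 F [0.4 0.1 0.8] t 33.85
```

carry_out:
  moves:
    - [1, 0, 0.3, 0, 0, 0]
    - [1, 0.1, 0.3, 0, 0, 0]
    - [1, 0.1, 0.3, 0, 0, 0]
    - [1, 0, 0.2, 0, 0, 0]
    - [1, 0, 0, 0, 0, 0]

```text
t: 34.27
position: [0.3879, 0.0142, 0.1197]
tcp_rot: [-0.007, -0.707, -0.008, 0.707]
ft_force: [-0.4, 0.1, -0.7]
finger_gap: 0.0521
```

```bash
python3 -c "
from h import *
plan(.3865,.013,.035,.027)
for n in('scene','top'):
  P=grab(n);u=proj(P,[[.41,.01,.03]])[0].astype(int);save(P,'i_%s.png'%n,(u[0]-40,u[1]-40,u[0]+40,u[1]+40),7)"
```

```text
turn [-0.33  0.02  0.1 ] then cm [8.47 0.11 0.14]  | now cm [8.47 0.13 0.14]
turn [ 1.7967e+02  1.5000e-01 -3.0000e-02] then cm [ 8.47 -0.11 -0.14]  | now cm [8.47 0.13 0.14]
pos [0.3879 0.0142 0.1197] jaw yaw -178.8 tilt [-0.     0.002 -1.   ] j [ 0.55 -0.02 -0.73 -0.   -0.86 -0.53] gap 0.0521 F [-0.4  0.1 -0.7] t 34.27
```

View pics/i_scene.png

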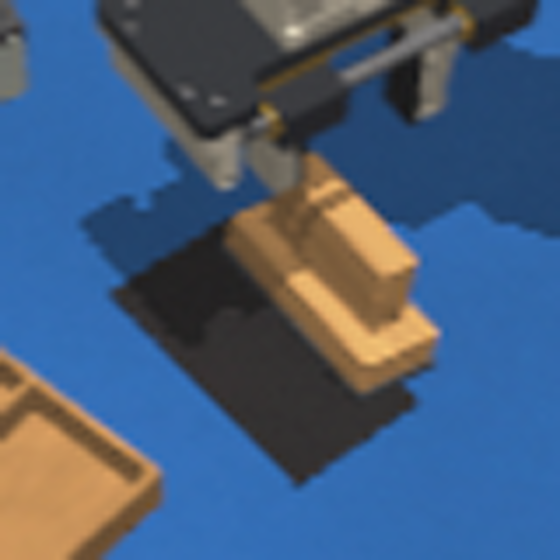

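carry_out:
  moves:
    - [1.5, 0, 0.2, 0, 0, 0]
    - [1.5, 0, 0, 0, 0, 0]
    - [1.5, 0, 0, 0, 0, 0]
    - [1.5, 0, 0, 0, 0, 0]
    - [1.2, 0, 0, 0, 0, 0]

```text
t: 34.78
position: [0.3865, 0.0148, 0.0477]
tcp_rot: [-0.007, -0.707, -0.008, 0.707]
ft_force: [0.1, -0.0, 0.8]
finger_gap: 0.0525
```

carry_out:
  moves:
    - [0.6, 0, 0, 0, 0, 0]
    - [0.3, 0, 0, 0, 0, 0]
    - [0, 0, 0, 0, 0, 0]
    - [0, 0, 0, 0, 0, 0]
    - [0, 0, 0, 0, 0, 0]

```text
t: 35.2
position: [0.3869, 0.0154, 0.0396]
tcp_rot: [0.008, 0.707, 0.009, -0.707]
ft_force: [0.3, 0.3, 0.8]
finger_gap: 0.0529
```

```bash
python3 -c "
from h import *
plan(.385,.013,.035,.027)"
```

```text
turn [-0.24 -0.    0.09] then cm [0.46 0.23 0.19]  | now cm [0.46 0.23 0.19]
turn [1.7976e+02 1.5000e-01 0.0000e+00] then cm [ 0.46 -0.23 -0.19]  | now cm [0.46 0.23 0.19]
pos [0.3869 0.0154 0.0396] jaw yaw -178.7 tilt [-0.     0.002 -1.   ] j [ 0.56  0.11 -0.84 -0.   -0.61 -0.53] gap 0.0529 F [0.3 0.3 0.8] t 35.2
```

carry_out:
  moves:
    - [0.2, 0, 0.2, 0, 0, 0]
    - [0.2, 0, 0, 0, 0, 0]
    - [0, 0, 0, 0, 0, 0]
    - [0, 0, 0, 0, 0, 0]
    - [0, 0, 0, 0, 0, 0]
  squeeze: 50

```text
t: 35.62
position: [0.3844, 0.0151, 0.035]
tcp_rot: [-0.008, -0.707, -0.008, 0.707]
ft_force: [0.4, 0.5, 0.3]
finger_gap: 0.0529
```

carry_out:
  moves:
    - [0, 0, 0, 0, 0, 0]
    - [0, 0, 0, 0, 0, 0]
    - [0, 0, 0, 0, 0, 0]
    - [0, 0, 0, 0, 0, 0]
    - [0, 0, 0, 0, 0, 0]
  claw: 1

```text
t: 36.03
position: [0.3843, 0.0151, 0.0349]
tcp_rot: [-0.008, -0.707, -0.008, 0.708]
ft_force: [-0.8, 1.2, 0.1]
finger_gap: 0.0248
```

carry_out:
  moves:
    - [0, 0, 0, 0, 0, 0]
    - [0, 0, 0, 0, 0, 0]
    - [-0.5, 0, 0, 0, 0, 0]
    - [-1, 0, 0, 0, 0, 0]
    - [-1, 0, 0, 0, 0, 0]

```text
t: 36.45
position: [0.3836, 0.0147, 0.06]
tcp_rot: [-0.008, -0.706, -0.008, 0.708]
ft_force: [1.0, 0.3, -2.2]
finger_gap: 0.0197
```

carry_out:
  moves:
    - [-1.5, 0, 0, 0, 0, 0]
    - [-1.5, 0, 0, 0, 0, 0]
    - [-1.5, 0, 0, 0, 0, 0]
    - [-1.5, 0, 0, 0, 0, 0]
    - [0, 0, 0, 0, 0, 0]

```text
t: 36.87
position: [0.3857, 0.0155, 0.1224]
tcp_rot: [0.007, 0.708, 0.009, -0.706]
ft_force: [0.6, 1.0, -2.2]
finger_gap: 0.0198
```

```bash
python3 -c "
from h import *
plan(.385,.013,.035,.027)
for n in('scene','top'):
  P=grab(n);u=proj(P,[[.40,.01,.08]])[0].astype(int);save(P,'j_%s.png'%n,(u[0]-40,u[1]-40,u[0]+40,u[1]+40),7)"
```

```text
turn [-0.22 -0.15  0.16] then cm [8.74 0.25 0.07]  | now cm [8.74 0.27 0.09]
turn [179.78   0.25   0.24] then cm [ 8.74 -0.25 -0.07]  | now cm [8.74 0.27 0.09]
pos [0.3857 0.0155 0.1224] jaw yaw -178.7 tilt [ 0.003  0.003 -1.   ] j [ 0.56 -0.03 -0.74 -0.   -0.86 -0.54] gap 0.0198 F [ 0.6  1.  -2.2] t 36.87
```

View pics/j_scene.png

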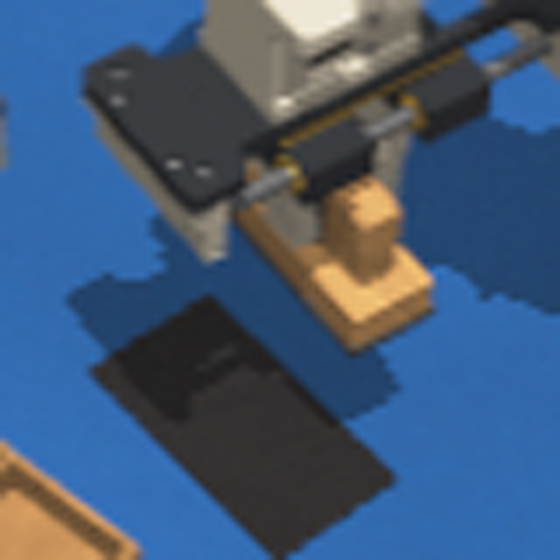

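carry_out:
  moves:
    - [-1.5, 0, 0, 0, 0, 0]
    - [-1.5, 0, 0, 0, 0, 0]
    - [-1, 0, -1, 0, 0, 0]
    - [0, -1, -2, 0, 0, 0]
    - [0, -1, -2, 0, 0, 0]

```text
t: 37.38
position: [0.434, 0.036, 0.1594]
tcp_rot: [-0.007, -0.707, -0.008, 0.708]
ft_force: [-0.6, -0.1, -1.8]
finger_gap: 0.0194
```

carry_out:
  moves:
    - [0, 0, 0, 6.5, 0, 0]
    - [0, 0, 0, 6.5, 0, 0]
    - [0, 0, 0, 6.5, 0, 0]
    - [0, 0, 0, 6.5, 0, 0]
    - [0, 0, 0, 6.5, 0, 0]

```text
t: 37.8
position: [0.4331, 0.0357, 0.1582]
tcp_rot: [0.192, -0.679, 0.193, 0.682]
ft_force: [-0.0, 0.8, -2.1]
finger_gap: 0.02
```

carry_out:
  moves:
    - [0, 0, 0, 6.5, 0, 0]
    - [0, 0, 0, 6.5, 0, 0]
    - [0, 0, 0, 6.5, 0, 0]
    - [0, 0, 0, 6.5, 0, 0]
    - [0, 0, 0, 6.5, 0, 0]

```text
t: 38.22
position: [0.4331, 0.0357, 0.1583]
tcp_rot: [0.374, -0.598, 0.376, 0.601]
ft_force: [-0.3, -0.1, -2.0]
finger_gap: 0.0195
```

carry_out:
  moves:
    - [0, 0, 0, 6.5, 0, 0]
    - [0, 0, 0, 6.5, 0, 0]
    - [0, 0, 0, 6.5, 0, 0]
    - [0, 0, 0, 6.5, 0, 0]
    - [0, 0, 0, 6.5, 0, 0]

```text
t: 38.63
position: [0.4331, 0.0357, 0.1583]
tcp_rot: [0.527, -0.47, 0.529, 0.472]
ft_force: [-0.1, 0.3, -1.5]
finger_gap: 0.0199
```

```bash
python3 -c "
from h import *
plan(.4908,-.2159,.13,np.pi/2-.115)"
```

```text
turn [ 0.05 -0.02 -0.22] then cm [  2.83  -8.62 -24.34]  | now cm [  2.8   -8.61 -24.34]
turn [-1.7995e+02  3.5000e-01 -3.0000e-02] then cm [ 2.83  8.62 24.34]  | now cm [  2.8   -8.61 -24.34]
pos [0.4331 0.0357 0.1583] jaw yaw 83.5 tilt [-0.004  0.    -1.   ] j [ 0.54  0.02 -0.59 -0.   -0.97 -2.22] gap 0.0199 F [-0.1  0.3 -1.5] t 38.63
```

carry_out:
  moves:
    - [0, -1, -2, 0, 0, 0]
    - [0, -1, -3, 0, 0, 0]
    - [0, -1, -3, 0, 0, 0]
    - [0, -1, -3, 0, 0, 0]
    - [0, -1, -3, 0, 0, 0]

```text
t: 39.05
position: [0.4678, -0.1098, 0.1581]
tcp_rot: [0.525, -0.471, 0.527, 0.473]
ft_force: [0.7, 0.3, -1.7]
finger_gap: 0.02
```

carry_out:
  moves:
    - [0, -1, -3, 0, 0, 0]
    - [0, -1, -3, 0, 0, 0]
    - [0, -1, -3, 0, 0, 0]
    - [0, -0.6, -1.3, 0, 0, 0]
    - [0, 0, 0, 0, 0, 0]

```text
t: 39.47
position: [0.4929, -0.2173, 0.1572]
tcp_rot: [0.526, -0.47, 0.528, 0.473]
ft_force: [0.1, 1.5, -2.2]
finger_gap: 0.0199
```

carry_out:
  moves:
    - [0.5, 0, 0, 0, 0, 0]
    - [0.5, 0, 0, 0, 0, 0]
    - [0.5, 0, 0, 0, 0, 0]
    - [0.5, 0, 0, 0, 0, 0]
    - [0, 0, 0, 0, 0, 0]

```text
t: 39.88
position: [0.4924, -0.2139, 0.1381]
tcp_rot: [0.526, -0.471, 0.527, 0.474]
ft_force: [-0.3, -0.3, -1.7]
finger_gap: 0.0197
```

```bash
cat > pv.py <<'E'
import sys
from h import *
tag=sys.argv[1]
for n in('scene','top'):
  P=grab(n);u=proj(P,[[.50,-.28,.05]])[0].astype(int);save(P,'%s_%s.png'%(tag,n),(u[0]-60,u[1]-50,u[0]+60,u[1]+50),6)
E
python3 pv.py k; python3 -c "
from h import *
plan(.4908,-.2159,.075,np.pi/2-.115)"
```

```text
turn [ 0.45  0.05 -0.1 ] then cm [ 6.43  0.21 -0.19]  | now cm [ 6.43  0.2  -0.2 ]
turn [-1.7955e+02  1.6000e-01  8.0000e-02] then cm [ 6.43 -0.21  0.19]  | now cm [ 6.43  0.2  -0.2 ]
pos [ 0.4931 -0.2142  0.1393] jaw yaw 83.9 tilt [-0.002  0.001 -1.   ] j [-0.05  0.21 -0.41 -0.   -0.95 -1.63] gap 0.0197 F [-0.5  0.5 -1.8] t 39.98
```

View pics/k_scene.png

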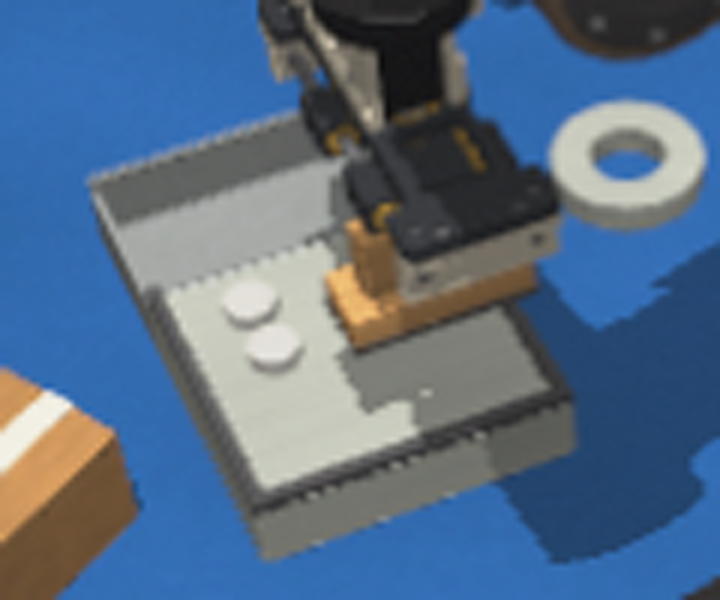

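View pics/k_top.png

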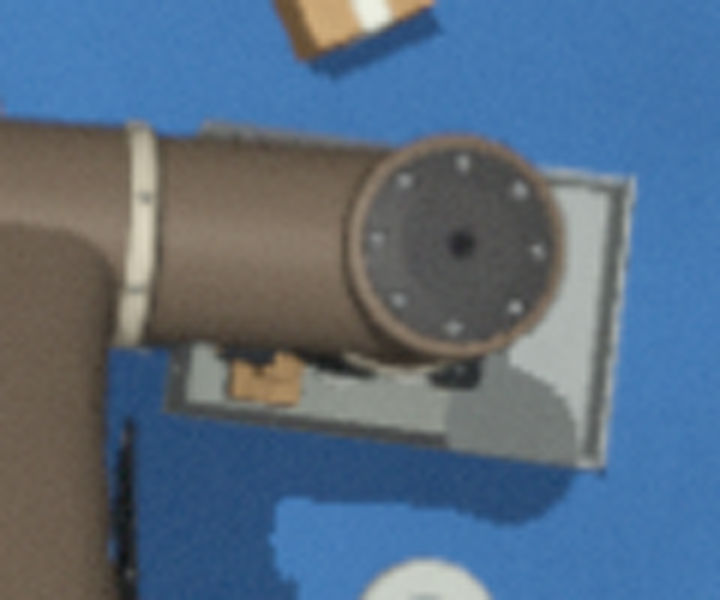

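carry_out:
  moves:
    - [1, 0, -0.2, 0.4, 0, 0]
    - [1.5, 0, 0, 0, 0, 0]
    - [1.5, 0, 0, 0, 0, 0]
    - [1, 0, 0, 0, 0, 0]
    - [0.6, 0, 0, 0, 0, 0]

```text
t: 40.4
position: [0.4923, -0.2166, 0.082]
tcp_rot: [0.528, -0.469, 0.528, 0.471]
ft_force: [0.2, -0.3, -1.6]
finger_gap: 0.0197
```

carry_out:
  moves:
    - [0, 0, 0, 0, 0, 0]
    - [0, 0, 0, 0, 0, 0]
    - [0, 0, 0, 0, 0, 0]
    - [0, 0, 0, 0, 0, 0]
    - [0, 0, 0, 0, 0, 0]

```text
t: 40.82
position: [0.4934, -0.2168, 0.0842]
tcp_rot: [0.528, -0.47, 0.528, 0.471]
ft_force: [0.3, -0.3, -2.0]
finger_gap: 0.0198
```

carry_out:
  moves:
    - [0.3, 0, 0, 0, 0, 0]
    - [0.3, 0, 0, 0, 0, 0]
    - [0.2, 0, 0, 0, 0, 0]
    - [0, 0, 0, 0, 0, 0]
    - [0, 0, 0, 0, 0, 0]

```text
t: 41.23
position: [0.4928, -0.2167, 0.0753]
tcp_rot: [0.528, -0.47, 0.528, 0.471]
ft_force: [-0.6, 0.5, -1.7]
finger_gap: 0.0201
```

```bash
python3 pv.py l; python3 -c "
from h import *
plan(.4794,-.346,.075,np.pi/2-.115)"
```

```text
turn [-0.    0.05 -0.08] then cm [  0.05  -0.13 -13.  ]  | now cm [  0.04  -0.14 -13.  ]
turn [ 1.8e+02 -1.3e-01 -8.0e-02] then cm [ 0.05  0.13 13.  ]  | now cm [  0.04  -0.14 -13.  ]
pos [ 0.493  -0.2167  0.0755] jaw yaw 83.4 tilt [-0.001  0.001 -1.   ] j [-0.05  0.29 -0.48 -0.   -0.8  -1.63] gap 0.0199 F [ 0.1 -0.3 -2.3] t 41.33
```

View pics/l_scene.png

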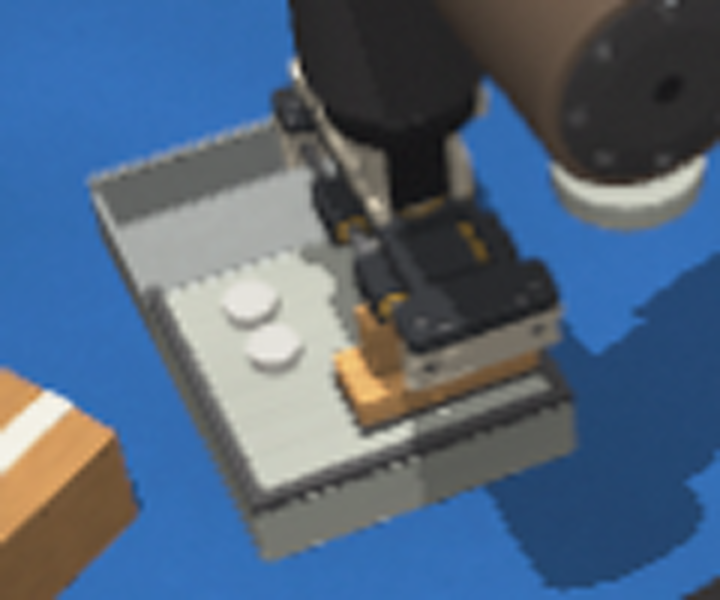

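carry_out:
  moves:
    - [0.2, 0, 0, 0, 0, 0]
    - [0, 0, -0.5, 0, 0, 0]
    - [0, 0, -1, 0, 0, 0]
    - [0, 0, -1, 0, 0, 0]
    - [0, 0, -1, 0, 0, 0]

```text
t: 41.75
position: [0.4888, -0.2526, 0.0736]
tcp_rot: [0.528, -0.47, 0.528, 0.471]
ft_force: [0.6, -0.1, -2.4]
finger_gap: 0.0197
```

carry_out:
  moves:
    - [0, 0, -1, 0, 0, 0]
    - [0, 0, -1, 0, 0, 0]
    - [0, 0, -1, 0, 0, 0]
    - [0, 0, -1, 0, 0, 0]
    - [0, 0, -1, 0, 0, 0]

```text
t: 42.17
position: [0.483, -0.3023, 0.0734]
tcp_rot: [0.528, -0.47, 0.528, 0.471]
ft_force: [-1.0, -0.3, -2.1]
finger_gap: 0.02
```

```bash
python3 pv.py m; python3 -c "
from h import *
plan(.4794,-.346,.075,np.pi/2-.115)"
```

```text
turn [-0.08  0.04 -0.08] then cm [-0.17 -0.15 -4.34]  | now cm [-0.17 -0.15 -4.34]
turn [ 1.7992e+02 -1.3000e-01 -7.0000e-02] then cm [-0.17  0.15  4.34]  | now cm [-0.17 -0.15 -4.34]
pos [ 0.4829 -0.3027  0.0733] jaw yaw 83.3 tilt [-0.001  0.001 -1.   ] j [-0.22  0.33 -0.41 -0.   -0.82 -1.47] gap 0.0197 F [-0.7  0.6 -1.9] t 42.27
```

View pics/m_scene.png

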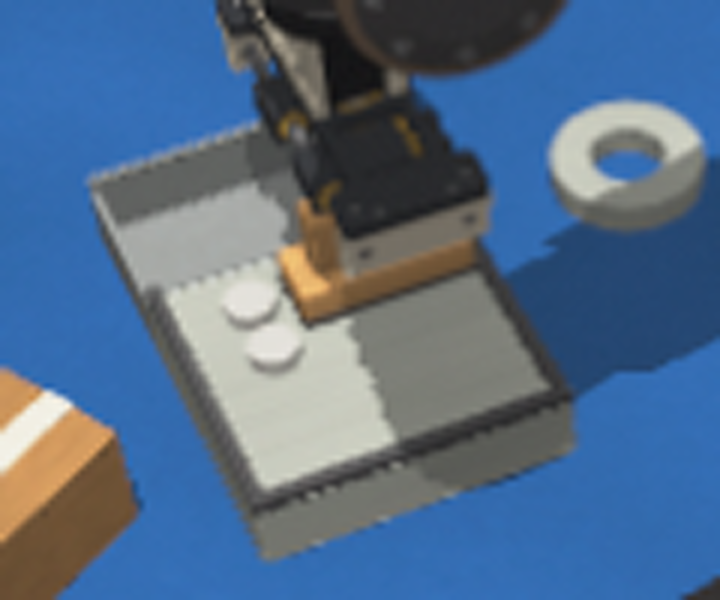

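carry_out:
  moves:
    - [0.1, 0, -1, 0, 0, 0]
    - [0, 0, -1, 0, 0, 0]
    - [0, 0, -1, 0, 0, 0]
    - [0, 0, -1, 0, 0, 0]
    - [0, 0, -1, 0, 0, 0]

```text
t: 42.68
position: [0.4773, -0.3518, 0.0724]
tcp_rot: [0.528, -0.47, 0.528, 0.471]
ft_force: [0.2, -0.2, -2.1]
finger_gap: 0.0194
```

carry_out:
  moves:
    - [0, 0, -0.5, 0, 0, 0]
    - [0, 0, 0, 0, 0, 0]
    - [0, 0, 0, 0, 0, 0]
    - [0, 0, 0, 0, 0, 0]
    - [0, 0, 0, 0, 0, 0]

```text
t: 43.1
position: [0.4769, -0.3554, 0.0724]
tcp_rot: [0.528, -0.47, 0.528, 0.471]
ft_force: [0.7, -0.6, -1.4]
finger_gap: 0.02
```

```bash
python3 pv.py n; python3 -c "
from h import *
plan(.4794,-.346,.11,np.pi/2-.115)"
```

```text
turn [ 0.03  0.05 -0.07] then cm [-3.75 -0.13  0.96]  | now cm [-3.75 -0.12  0.96]
turn [-1.7997e+02  1.1000e-01  8.0000e-02] then cm [-3.75  0.13 -0.96]  | now cm [-3.75 -0.12  0.96]
pos [ 0.477  -0.3554  0.0725] jaw yaw 83.4 tilt [-0.001  0.001 -1.   ] j [-0.31  0.37 -0.36 -0.   -0.84 -1.37] gap 0.0197 F [ 0.5 -0.  -2.6] t 43.2
```

View pics/n_scene.png

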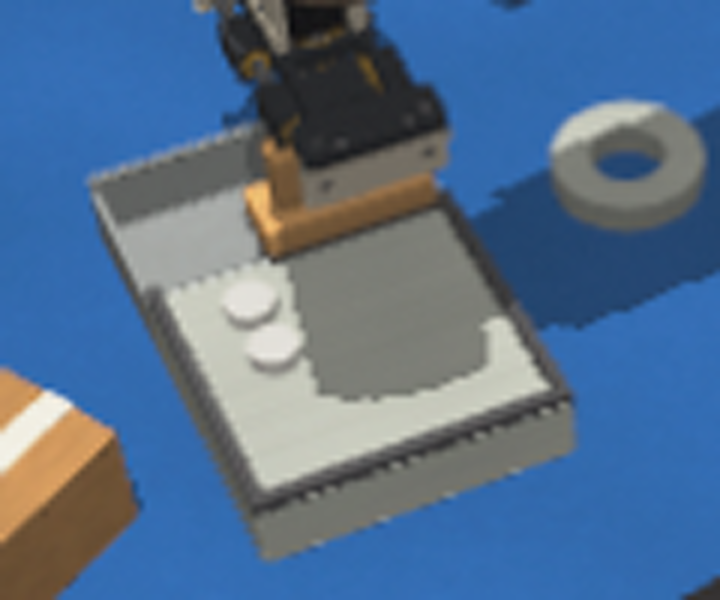

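View pics/n_top.png

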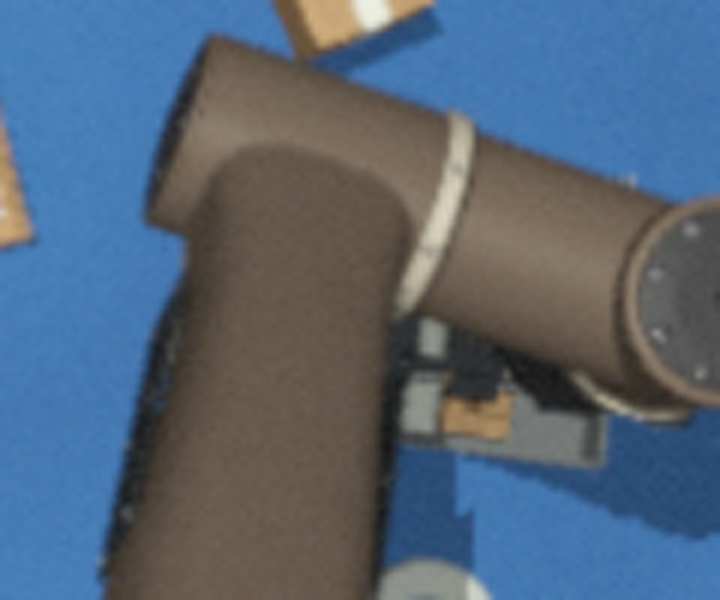

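carry_out:
  moves:
    - [-1.5, 0, 0, 0, 0, 0]
    - [-1.5, 0, 0, 0, 0, 0]
    - [-1.5, 0, 0, 0, 0, 0]
    - [-0.5, 0, 0, 0, 0, 0]
    - [0, 0, 0, 0, 0, 0]

```text
t: 43.62
position: [0.4779, -0.3559, 0.1239]
tcp_rot: [0.528, -0.471, 0.527, 0.47]
ft_force: [-0.4, -0.4, -2.1]
finger_gap: 0.0202
```

```bash
python3 -c "
from h import *
plan(.5444,-.2222,.12,np.pi/2-.115)"
```

```text
turn [0.03 0.01 0.09] then cm [ 0.39 -5.07 14.04]  | now cm [ 0.4  -5.08 14.04]
turn [-1.7997e+02 -1.4000e-01  2.0000e-02] then cm [  0.39   5.07 -14.04]  | now cm [ 0.4  -5.08 14.04]
pos [ 0.4779 -0.3559  0.1239] jaw yaw 83.4 tilt [ 0.002 -0.    -1.   ] j [-0.31  0.31 -0.3  -0.   -0.95 -1.37] gap 0.0202 F [-0.4 -0.4 -2.1] t 43.62
```

carry_out:
  moves:
    - [0, -0.5, 1.4, 0, 0, 0]
    - [0, -1, 2.8, 0, 0, 0]
    - [0, -1, 2.8, 0, 0, 0]
    - [0, -1, 2.8, 0, 0, 0]
    - [0, -1, 2.8, 0, 0, 0]

```text
t: 44.03
position: [0.5359, -0.2344, 0.1213]
tcp_rot: [0.528, -0.469, 0.528, 0.471]
ft_force: [0.9, -0.8, -2.5]
finger_gap: 0.0199
```

carry_out:
  moves:
    - [0, -0.5, 1.4, 0, 0, 0]
    - [0, 0, 0, 0, 0, 0]
    - [0, 0, 0, 0, 0, 0]
    - [0, 0, 0, 0, 0, 0]
    - [0, 0, 0, 0, 0, 0]

```text
t: 44.45
position: [0.542, -0.2231, 0.122]
tcp_rot: [0.528, -0.469, 0.528, 0.471]
ft_force: [-0.3, -0.8, -2.1]
finger_gap: 0.02
```

```bash
python3 pv.py o; python3 -c "
from h import *
plan(.5444,-.2222,.074,np.pi/2-.115)"
```

```text
turn [-0.08  0.05 -0.1 ] then cm [ 4.83 -0.21  0.13]  | now cm [ 4.83 -0.22  0.13]
turn [ 1.7992e+02 -1.5000e-01 -8.0000e-02] then cm [ 4.83  0.21 -0.13]  | now cm [ 4.83 -0.22  0.13]
pos [ 0.5422 -0.2233  0.1223] jaw yaw 83.3 tilt [-0.002  0.001 -1.   ] j [-0.06  0.3  -0.32 -0.   -0.94 -1.63] gap 0.0196 F [-0.4  0.7 -1. ] t 44.55
```

View pics/o_scene.png

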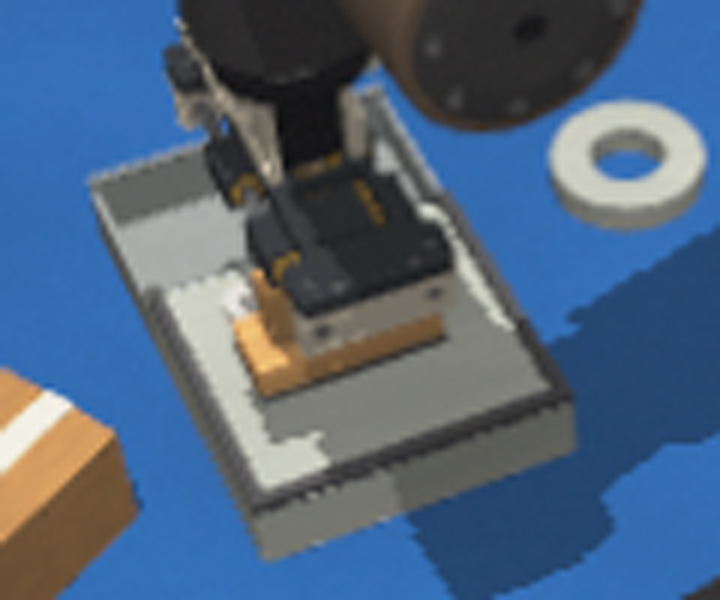

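View pics/o_top.png

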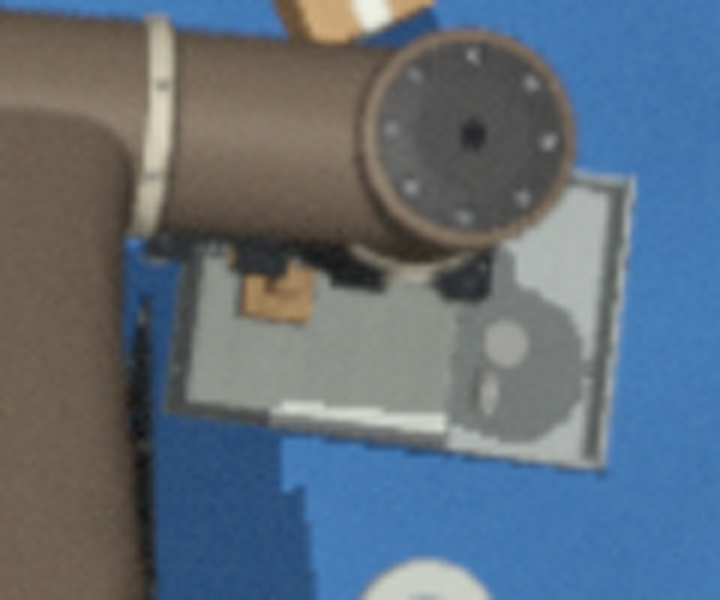

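carry_out:
  moves:
    - [1, -0.1, 0.2, 0, 0, 0]
    - [1, 0, 0, 0, 0, 0]
    - [1, 0, 0, 0, 0, 0]
    - [0.9, 0, 0, 0, 0, 0]
    - [0.5, 0, 0, 0, 0, 0]

```text
t: 44.97
position: [0.5427, -0.2205, 0.0763]
tcp_rot: [0.527, -0.469, 0.529, 0.472]
ft_force: [0.4, 0.8, -2.7]
finger_gap: 0.0193
```

carry_out:
  moves:
    - [0, 0, 0, 0, 0, 0]
    - [0, 0, 0, 0, 0, 0]
    - [0, 0, 0, 0, 0, 0]
    - [0, 0, 0, 0, 0, 0]
    - [0, 0, 0, 0, 0, 0]

```text
t: 45.38
position: [0.5442, -0.2206, 0.079]
tcp_rot: [0.528, -0.47, 0.528, 0.471]
ft_force: [0.1, 0.5, -2.4]
finger_gap: 0.0198
```

carry_out:
  moves:
    - [0.3, 0, 0, 0, 0, 0]
    - [0.3, 0, 0, 0, 0, 0]
    - [0, 0, -0.5, 0, 0, 0]
    - [0, 0, -0.8, 0, 0, 0]
    - [0, 0, -1, 0, 0, 0]

```text
t: 45.8
position: [0.5411, -0.2438, 0.0724]
tcp_rot: [0.528, -0.47, 0.528, 0.471]
ft_force: [-0.9, -0.6, -1.5]
finger_gap: 0.0194
```

carry_out:
  moves:
    - [0, 0, -1, 0, 0, 0]
    - [0, 0, -1, 0, 0, 0]
    - [0, 0, -1, 0, 0, 0]
    - [0, 0, -1, 0, 0, 0]
    - [0, 0, -1, 0, 0, 0]

```text
t: 46.22
position: [0.5352, -0.2943, 0.0723]
tcp_rot: [0.528, -0.47, 0.528, 0.471]
ft_force: [-0.2, 0.4, -1.9]
finger_gap: 0.0196
```

```bash
python3 pv.py p; python3 -c "
from h import *
plan(.532,-.36,.0725,np.pi/2-.115)"
```

```text
turn [-0.1   0.04 -0.08] then cm [-0.02 -0.44 -6.51]  | now cm [-0.03 -0.45 -6.51]
turn [ 1.799e+02 -1.300e-01 -7.000e-02] then cm [-0.02  0.44  6.51]  | now cm [-0.03 -0.45 -6.51]
pos [ 0.5351 -0.2948  0.0723] jaw yaw 83.3 tilt [-0.001  0.001 -1.   ] j [-0.18  0.39 -0.32 -0.   -0.86 -1.5 ] gap 0.0199 F [-0.9  0.9 -2.1] t 46.32
```

View pics/p_scene.png

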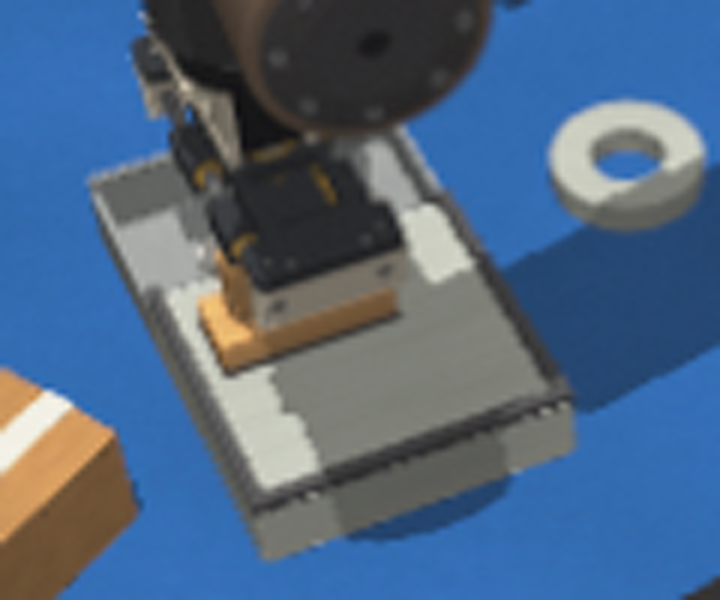

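carry_out:
  moves:
    - [0, 0, -1, 0, 0, 0]
    - [0, 0, -1, 0, 0, 0]
    - [0, 0, -1, 0, 0, 0]
    - [0, 0, -1, 0, 0, 0]
    - [0, 0, -1, 0, 0, 0]

```text
t: 46.73
position: [0.5296, -0.3438, 0.0723]
tcp_rot: [0.528, -0.47, 0.528, 0.471]
ft_force: [-0.1, 0.2, -1.5]
finger_gap: 0.0196
```

carry_out:
  moves:
    - [0, 0, -1, 0, 0, 0]
    - [0, 0, -0.6, 0, 0, 0]
    - [0, 0, 0, 0, 0, 0]
    - [0, 0, 0, 0, 0, 0]
    - [0, 0, 0, 0, 0, 0]

```text
t: 47.15
position: [0.5278, -0.3584, 0.0723]
tcp_rot: [0.528, -0.47, 0.528, 0.471]
ft_force: [-0.1, 0.4, -2.6]
finger_gap: 0.0196
```

carry_out:
  moves:
    - [-1.5, 0, 0, 0, 0, 0]
    - [-2, 0, 0, 0, 0, 0]
    - [-2, 0, 0, 0, 0, 0]
    - [-2, 0, 0, 0, 0, 0]
    - [-0.5, 0, 0, 0, 0, 0]

```text
t: 47.57
position: [0.5297, -0.359, 0.1561]
tcp_rot: [0.528, -0.472, 0.527, 0.47]
ft_force: [0.9, -0.2, -1.3]
finger_gap: 0.0196
```

```bash
python3 pv.py r; python3 -c "
from h import *
plan(.43,-.03,.15,np.pi/2-.115)"
```

```text
turn [0.03 0.03 0.08] then cm [ 0.36 13.58 31.5 ]  | now cm [ 0.35 13.57 31.5 ]
turn [-1.7997e+02 -1.3000e-01  4.0000e-02] then cm [  0.36 -13.58 -31.5 ]  | now cm [ 0.35 13.57 31.5 ]
pos [ 0.5288 -0.3585  0.1536] jaw yaw 83.4 tilt [ 0.001  0.    -1.   ] j [-0.29  0.35 -0.17 -0.   -1.05 -1.39] gap 0.0198 F [ 0.6  0.5 -2.9] t 47.67
```

View pics/r_scene.png

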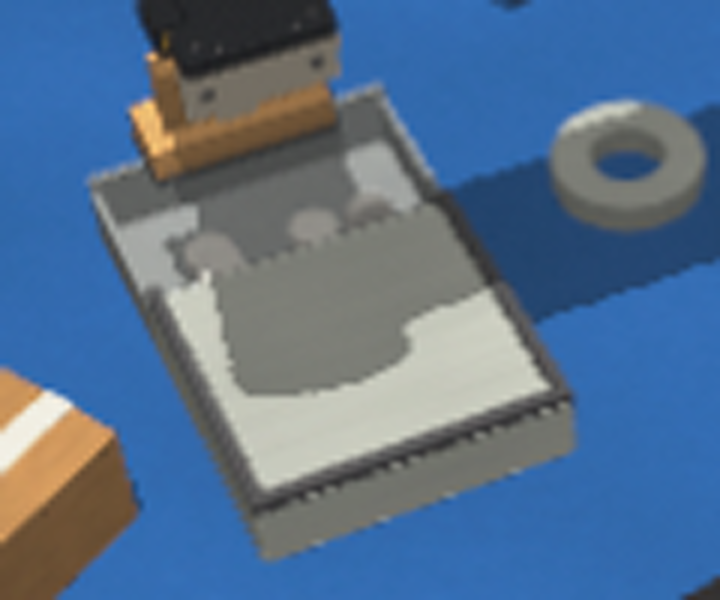

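View pics/r_top.png

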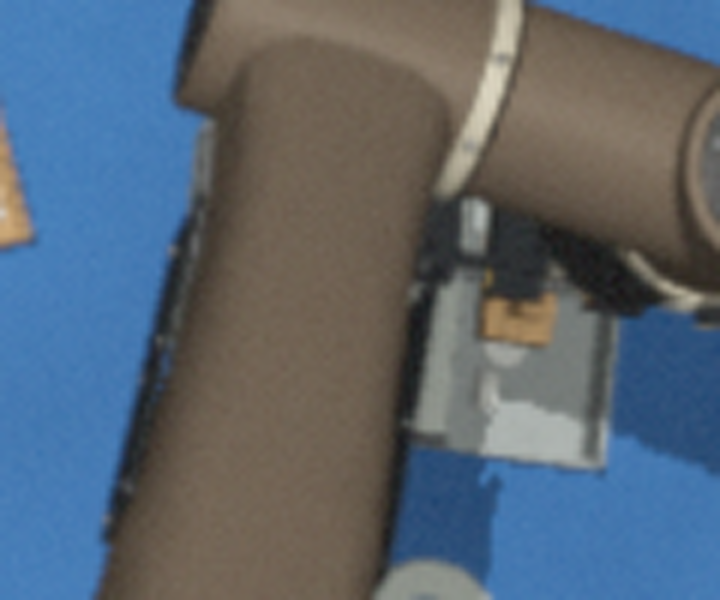

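```bash
cat > f5.py <<'E'
from h import *
P={n:grab(n) for n in("scene","top")}
V=[]
for n,p in P.items():
    f=p["frame"].astype(int); m=(f.max(2)<75).astype(np.uint8)
    u=proj(p,[[.422,.0145,0]])[0].astype(int); w=np.zeros_like(m); w[u[1]-30:u[1]+30,u[0]-32:u[0]+32]=1; m*=w
    nn,l,st,_=cv2.connectedComponentsWithStats(m); k=1+st[1:,4].argmax(); print(n,st[k]); V.append((p,fill(l==k)))
    save(p,f"s_{n}.png",(u[0]-50,u[1]-40,u[0]+50,u[1]+40),7)
for sel in (V,V[:1],V[1:]):
    f=fit(M["pad"],sel,[.422,.0145,1.68,0],z=0); print(np.round(f[0],4),round(float(f[1]),3))
E
python3 f5.py
```

```text
scene [254 162  42  37 749]
top [257 206  34  20 560]
[0.4225 0.0143 1.6923 0.    ] 0.128
[0.4234 0.0136 1.6852 0.    ] 0.09
[0.4234 0.0168 1.6747 0.    ] 0.164
```

View pics/s_top.png

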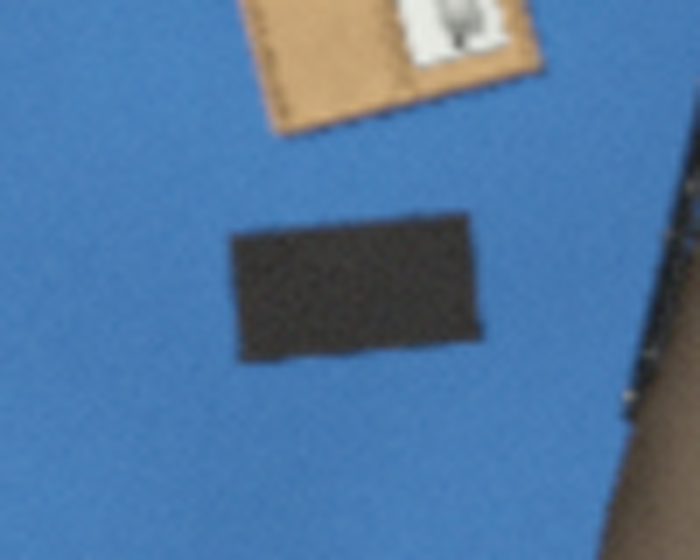

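carry_out:
  moves:
    - [0, 0.8, 2, 0, 0, 0]
    - [0, 1.2, 2.8, 0, 0, 0]
    - [0, 1.2, 2.8, 0, 0, 0]
    - [0, 1.2, 2.8, 0, 0, 0]
    - [0, 1.2, 2.8, 0, 0, 0]

```text
t: 48.18
position: [0.4859, -0.2198, 0.1507]
tcp_rot: [0.527, -0.469, 0.529, 0.472]
ft_force: [1.4, 0.4, -2.1]
finger_gap: 0.02
```

carry_out:
  moves:
    - [0, 1.2, 2.8, 0, 0, 0]
    - [0, 1.2, 2.8, 0, 0, 0]
    - [0, 1.2, 2.8, 0, 0, 0]
    - [0, 1.2, 2.8, 0, 0, 0]
    - [0, 1.2, 2.8, 0, 0, 0]

```text
t: 48.6
position: [0.4424, -0.0741, 0.1514]
tcp_rot: [0.527, -0.469, 0.529, 0.471]
ft_force: [1.0, 0.4, -2.1]
finger_gap: 0.0193
```

carry_out:
  moves:
    - [0, 0.8, 2, 0, 0, 0]
    - [0, 0.3, 1.5, 0, 0, 0]
    - [0, 0, 0, 0, 0, 0]
    - [0, 0, 0, 0, 0, 0]
    - [0, 0, 0, 0, 0, 0]

```text
t: 49.02
position: [0.4366, -0.0394, 0.152]
tcp_rot: [0.527, -0.47, 0.528, 0.471]
ft_force: [-0.4, -0.0, -1.3]
finger_gap: 0.0197
```

```bash
python3 pv.py t; python3 -c "
from h import *
plan(.423,.0145,.1,np.radians(6.5))"
```

```text
turn [ 7.686e+01 -7.000e-02 -1.300e-01] then cm [ 5.22  5.55 -0.76]  | now cm [5.23 1.99 5.23]
turn [-1.0314e+02  1.4000e-01 -8.0000e-02] then cm [ 5.22 -5.55  0.76]  | now cm [5.23 1.99 5.23]
pos [ 0.4368 -0.0398  0.1522] jaw yaw 83.4 tilt [-0.002  0.001 -1.   ] j [ 0.36  0.03 -0.59 -0.   -0.95 -2.05] gap 0.0195 F [ 0.3 -1.  -3.5] t 49.12
```

View pics/t_scene.png

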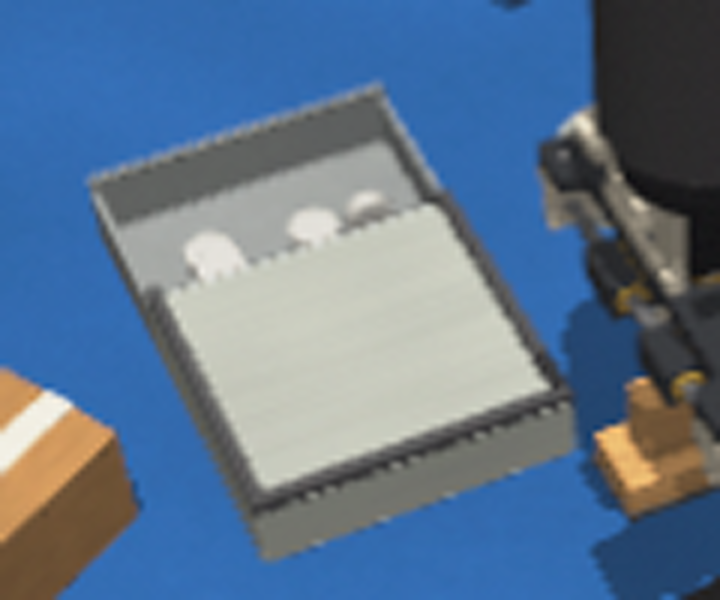

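View pics/t_top.png

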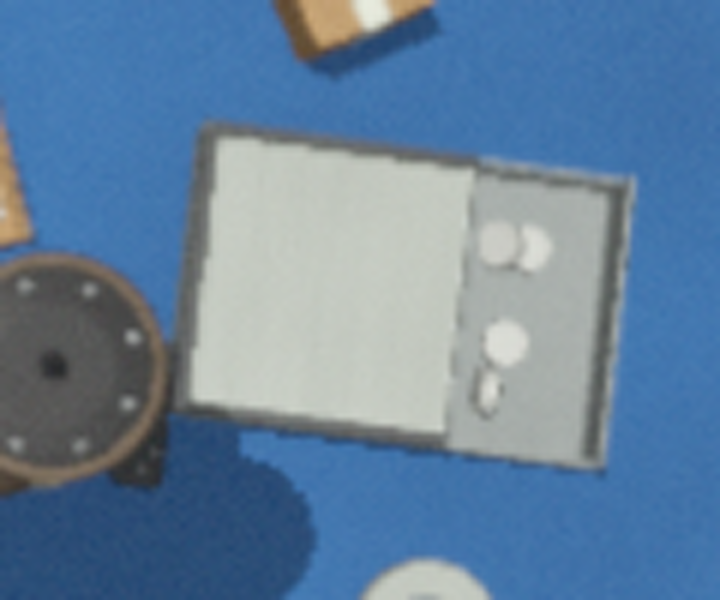

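Run:
```python
from h import *
P=grab("scene");T=grab("top")
u=proj(T,[[.50,-.28,.05]])[0].astype(int); v=proj(P,[[.50,-.28,.05]])[0].astype(int)
x0=v[0]-60;y0=v[1]-50
dr=[]
for z in(.015,.025,.045):
    uv=np.array([500,243])/6-.5+[u[0]-60,u[1]-50]
    c=back(T,uv,z)[0]; a=np.linspace(0,6.28,24)
    dr.append(proj(P,c+.014*np.c_[np.cos(a),np.sin(a),0*a])); d=c[:2]-[.515,-.259]; print(z,np.round(c,4),"plate y",round(.1148*d[0]+.9934*d[1],4))
save(P,"w.png",(x0,y0,x0+70,y0+60),11,dr)
```

```text
0.015 [ 0.5448 -0.3732  0.015 ] plate y -0.11
0.025 [ 0.5439 -0.3706  0.025 ] plate y -0.1076
0.045 [ 0.5421 -0.3656  0.045 ] plate y -0.1027
```

View pics/w.png

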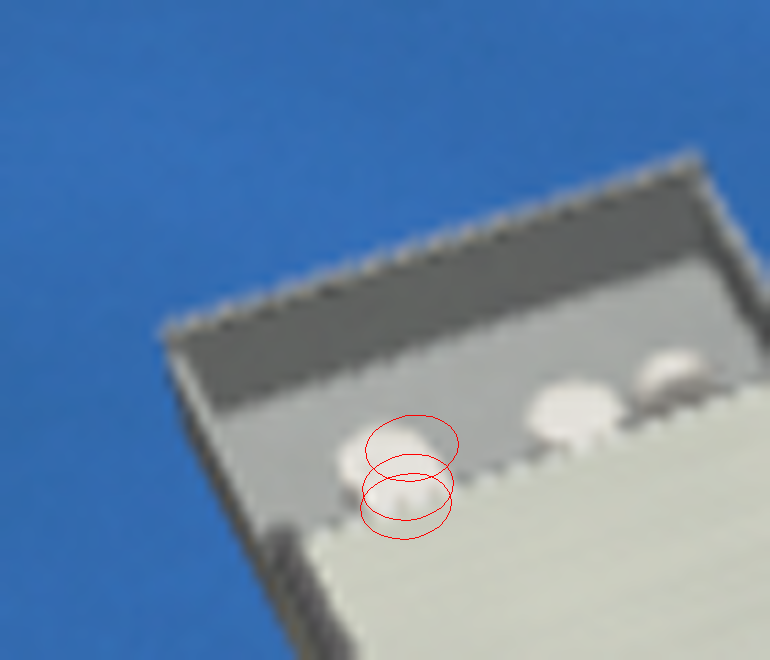

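carry_out:
  moves:
    - [0, 0, 0, -6.9, 0, 0]
    - [0, 0, 0, -6.9, 0, 0]
    - [0, 0, 0, -6.9, 0, 0]
    - [0, 0, 0, -6.9, 0, 0]
    - [0, 0, 0, -6.9, 0, 0]

```text
t: 49.63
position: [0.437, -0.0397, 0.1526]
tcp_rot: [0.363, -0.606, 0.363, 0.607]
ft_force: [0.5, 0.1, -2.4]
finger_gap: 0.0197
```

carry_out:
  moves:
    - [0, 0, 0, -6.9, 0, 0]
    - [0, 0, 0, -6.9, 0, 0]
    - [0, 0, 0, -6.9, 0, 0]
    - [0, 0, 0, -6.9, 0, 0]
    - [0, 0, 0, -6.9, 0, 0]

```text
t: 50.05
position: [0.437, -0.0397, 0.1526]
tcp_rot: [0.167, -0.686, 0.167, 0.688]
ft_force: [0.2, -0.2, -1.6]
finger_gap: 0.0194
```

carry_out:
  moves:
    - [0, 0, 0, -6.9, 0, 0]
    - [0, 0, 0, -6.9, 0, 0]
    - [0, 0, 0, -6.9, 0, 0]
    - [0, 0, 0, -6.9, 0, 0]
    - [0, 0, 0, -6.9, 0, 0]

```text
t: 50.47
position: [0.437, -0.0397, 0.1526]
tcp_rot: [-0.044, -0.705, -0.045, 0.706]
ft_force: [0.8, 0.9, -2.5]
finger_gap: 0.0202
```

```bash
python3 -c "
from h import *
plan(.423,.0145,.1,np.radians(6.5))"
```

```text
turn [0.68 0.08 0.07] then cm [ 5.26 -5.55  0.78]  | now cm [ 5.27 -5.55  0.71]
turn [-1.7932e+02 -1.0000e-01  1.2000e-01] then cm [ 5.26  5.55 -0.78]  | now cm [ 5.27 -5.55  0.71]
pos [ 0.437  -0.0397  0.1526] jaw yaw -172.8 tilt [-0.002  0.001 -1.   ] j [ 0.36  0.03 -0.59 -0.   -0.95 -0.23] gap 0.0202 F [ 0.8  0.9 -2.5] t 50.47
```

carry_out:
  moves:
    - [1, -1, 0.2, 0.7, 0, 0]
    - [1, -1.5, 0.2, 0, 0, 0]
    - [1, -1.5, 0.2, 0, 0, 0]
    - [1, -1, 0.2, 0, 0, 0]
    - [1, -0.5, 0, 0, 0, 0]

```text
t: 50.88
position: [0.4228, 0.015, 0.1024]
tcp_rot: [-0.038, -0.706, -0.039, 0.706]
ft_force: [-0.3, -0.7, -1.6]
finger_gap: 0.0199
```

carry_out:
  moves:
    - [1, 0, 0, 0, 0, 0]
    - [1, 0, 0, 0, 0, 0]
    - [0.5, 0, 0, 0, 0, 0]
    - [0, 0, 0, 0, 0, 0]
    - [0, 0, 0, 0, 0, 0]

```text
t: 51.3
position: [0.423, 0.0143, 0.0779]
tcp_rot: [-0.038, -0.705, -0.038, 0.707]
ft_force: [-0.1, -0.8, -2.6]
finger_gap: 0.0198
```

```bash
python3 -c "
from h import *
plan(.423,.0145,.037,np.radians(6.5))
for n in('scene','top'):
  P=grab(n);u=proj(P,[[.42,.01,.03]])[0].astype(int);save(P,'x_%s.png'%n,(u[0]-40,u[1]-40,u[0]+40,u[1]+40),7)"
```

```text
turn [-0.33  0.09  0.05] then cm [ 4.09 -0.02  0.  ]  | now cm [ 4.09 -0.01 -0.  ]
turn [ 1.7967e+02  7.0000e-02 -1.5000e-01] then cm [ 4.09  0.02 -0.  ]  | now cm [ 4.09 -0.01 -0.  ]
pos [0.423  0.0143 0.0779] jaw yaw -173.8 tilt [-0.002  0.001 -1.   ] j [ 0.5   0.11 -0.72 -0.   -0.75 -0.39] gap 0.0198 F [-0.1 -0.8 -2.6] t 51.3
```

View pics/x_scene.png

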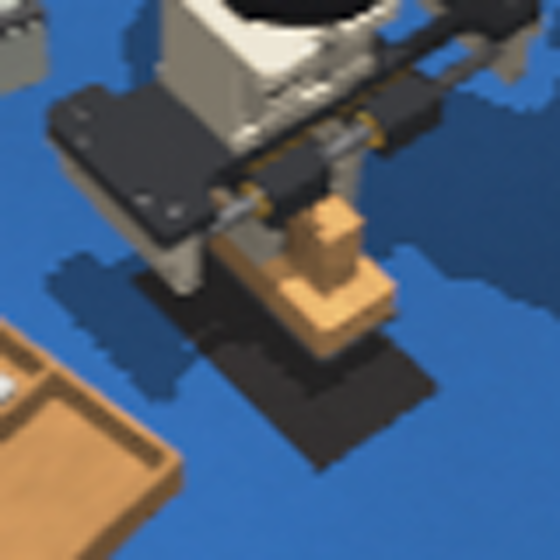

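Over the pad and lengthways. Lower gently.

carry_out:
  moves:
    - [1, 0, 0, 0, 0, 0]
    - [1, 0, 0, 0, 0, 0]
    - [0.8, 0, 0, 0, 0, 0]
    - [0.4, 0, 0, 0, 0, 0]
    - [0.3, 0, 0, 0, 0, 0]

```text
t: 51.82
position: [0.4229, 0.0147, 0.0426]
tcp_rot: [-0.038, -0.706, -0.039, 0.707]
ft_force: [0.1, 0.3, -2.9]
finger_gap: 0.0193
```

carry_out:
  moves:
    - [0.2, 0, 0, 0, 0, 0]
    - [0, 0, 0, 0, 0, 0]
    - [0, 0, 0, 0, 0, 0]
    - [0, 0, 0, 0, 0, 0]
    - [0, 0, 0, 0, 0, 0]

```text
t: 52.23
position: [0.4232, 0.0149, 0.0412]
tcp_rot: [-0.038, -0.706, -0.039, 0.706]
ft_force: [0.5, -0.2, -1.8]
finger_gap: 0.02
```

carry_out:
  moves:
    - [0.2, 0, 0, 0, 0, 0]
    - [0, 0, 0, 0, 0, 0]
    - [0.2, 0, 0, 0, 0, 0]
    - [0, 0, 0, 0, 0, 0]
    - [0, 0, 0, 0, 0, 0]

```text
t: 52.65
position: [0.4228, 0.0147, 0.0367]
tcp_rot: [-0.038, -0.706, -0.039, 0.707]
ft_force: [-0.1, 0.4, -1.7]
finger_gap: 0.02
```

carry_out:
  moves:
    - [0.2, 0, 0, 0, 0, 0]
    - [0, 0, 0, 0, 0, 0]
    - [0, 0, 0, 0, 0, 0]
    - [0, 0, 0, 0, 0, 0]
    - [0, 0, 0, 0, 0, 0]

```text
t: 53.07
position: [0.4232, 0.0149, 0.035]
tcp_rot: [-0.038, -0.706, -0.039, 0.706]
ft_force: [-0.3, 1.4, 1.9]
finger_gap: 0.0195
```

Touching down. Release and rise.

carry_out:
  moves:
    - [0, 0, 0, 0, 0, 0]
    - [0, 0, 0, 0, 0, 0]
    - [0, 0, 0, 0, 0, 0]
    - [0, 0, 0, 0, 0, 0]
    - [-0.3, 0, 0, 0, 0, 0]
  claw: -0.1

```text
t: 53.48
position: [0.4226, 0.0146, 0.0375]
tcp_rot: [-0.038, -0.705, -0.038, 0.707]
ft_force: [0.3, -0.6, 0.3]
finger_gap: 0.0461
```

carry_out:
  moves:
    - [-1, 0, 0, 0, 0, 0]
    - [-1.5, 0, 0, 0, 0, 0]
    - [-2, 0, 0, 0, 0, 0]
    - [-2, 0, 0, 0, 0, 0]
    - [-2, 0, 0, 0, 0, 0]

```text
t: 53.9
position: [0.4227, 0.0145, 0.1239]
tcp_rot: [-0.038, -0.706, -0.039, 0.707]
ft_force: [0.4, -0.1, -0.6]
finger_gap: 0.0482
```

carry_out:
  moves:
    - [-2, 0, 0, 0, 0, 0]
    - [-2, -2, 0, 0, 0, 0]
    - [-1, -3, 0, 0, 0, 0]
    - [0, -4, 0, 0, 0, 0]
    - [0, -4, 0, 0, 0, 0]

```text
t: 54.32
position: [0.409, 0.1451, 0.1744]
tcp_rot: [0.037, 0.706, 0.039, -0.706]
ft_force: [0.9, 0.5, -0.5]
finger_gap: 0.0482
```

carry_out:
  moves:
    - [0, -4, 0, 0, 0, 0]
    - [0, -4, 0, 0, 0, 0]
    - [0, -4, 0, 0, 0, 0]
    - [0, -4, 0, 0, 0, 0]
    - [0, -2, 0, 0, 0, 0]

```text
t: 54.73
position: [0.3891, 0.3266, 0.1735]
tcp_rot: [-0.038, -0.706, -0.04, 0.706]
ft_force: [1.1, 0.2, 0.1]
finger_gap: 0.0481
```

Run:
```python
from h import *
P={n:grab(n) for n in("scene","top")}
V=[]
for n,p in P.items():
    h=cv2.cvtColor(p["frame"],cv2.COLOR_RGB2HSV).astype(int)
    m=((h[...,0]<25)&(h[...,1]>60)&(h[...,2]>75)).astype(np.uint8)
    u=proj(p,[[.42,.0145,.03]])[0].astype(int); w=np.zeros_like(m); w[u[1]-22:u[1]+25,u[0]-25:u[0]+25]=1; m*=w
    nn,l,st,_=cv2.connectedComponentsWithStats(m); k=1+st[1:,4].argmax(); V.append((p,fill(l==k))); print(n,st[k])
for sel in (V,V[:1],V[1:]):
    f=fit(M["scraper"],sel,[.423,.0145,1.68,.003],z=.003); print(np.round(f[0],4),round(float(f[1]),3))
save(P["top"],"y_top.png",(230,110,410,240),4); save(P["scene"],"y_scene.png",(120,70,340,260),3)
plan(.5,.3,.2,0)
```

```text
scene [259 158  31  34 545]
top [260 208  30  15 373]
[0.4238 0.0113 1.6666 0.003 ] 0.135
[0.4236 0.0113 1.6546 0.003 ] 0.089
[0.423  0.0143 1.6702 0.003 ] 0.176
turn [6.38 0.06 0.05] then cm [ -2.7    2.58 -11.08]  | now cm [ -2.71   3.79 -10.72]
turn [-1.7362e+02 -8.0000e-02  9.0000e-02] then cm [-2.7  -2.58 11.08]  | now cm [ -2.71   3.79 -10.72]
pos [0.3892 0.3258 0.173 ] jaw yaw -173.6 tilt [-0.001  0.001 -1.   ] j [ 1.08  0.13 -0.43 -0.   -1.02 -0.97] gap 0.0483 F [-0.9 -0.  -0.9] t 54.83
```

View pics/y_top.png

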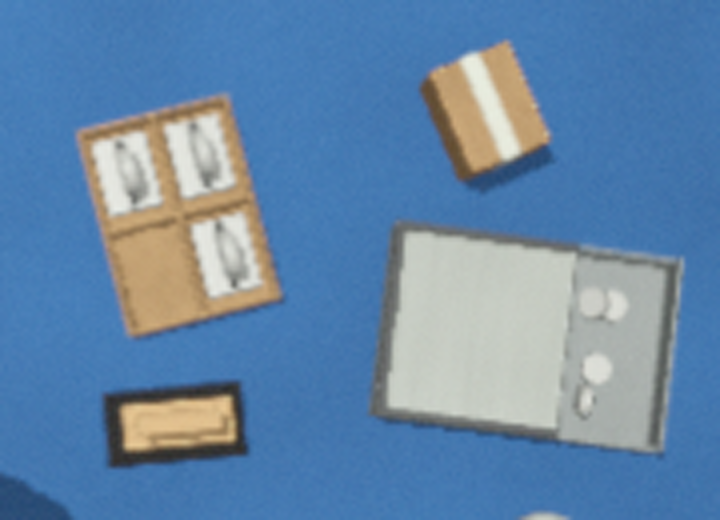

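View pics/y_scene.png

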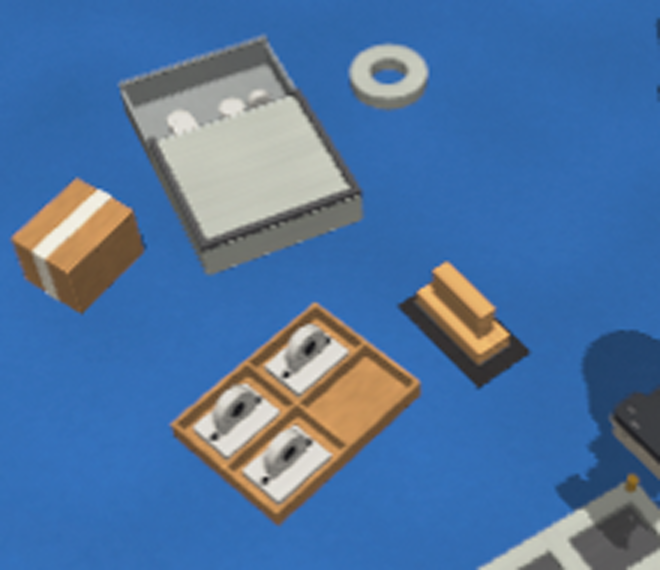

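```bash
python3 -c "
from h import *
print(order.hand_in())"
```

```text
the job is handed in; nothing more can be done
None
```

The job is done and handed in at about 55 s of the 192 s allowed; the hand-in reports no verdict.

- **Brackets:** all three that were present stand on their feet, each in its own tray pocket. The last pictures from both cameras show them upright. The green and purple look-alikes were not touched.
- **Discs:** two wiping passes with the scraper pushed all four off the plate, and the fingers stayed clear of them. The last pictures show the plate empty and all four discs in the trough. One stands on edge and one leans on another; the leaning one measured about 25 mm high from two views, below the plate top.
- **Scraper:** it had been knocked half off its pad during the run, so I measured it again before grasping. It now stands on the pad, about 0 to 3 mm from the pad centre and 1 to 2 degrees from lengthways.
- **Bystanders:** filter, carton and bearing were never touched as far as I could see. I did not re-measure them at the end, and the filter was outside the last picture crops.

**Slip:** I once turned the empty gripper the wrong way, which ran the last joint to its limit and tilted the tool. I lifted clear and turned back, with no contact felt.

**Disagreement between checks:** the two views differed by about 3 mm on the scraper. Fitted heights came out 2 to 5 mm above the stated ones, so I used the stated heights and felt for contact when setting things down.

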